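# Grade rubber cart buffers by squeeze, stack the firm ones and weigh the pile down

## Robot

A 6-joint arm with a two-finger parallel gripper is mounted at the origin on the work surface. World frame = base frame: x ahead of the robot, y to its left, z up, the work surface at z = 0. Lengths are in m, angles in rad, forces in N, time in s.
With the tool pointing down it reaches from about 0.35 to 0.725 m from the base axis. Payload 4.3 kg.
Tool frame: the origin (TCP) lies on the mounting face of the last link; the fingertips stand 173 mm ahead of it and the grasp point (between the pads) lies 155 mm ahead of it; z points along the fingers, y is the line along which they close (so a half turn about z gives the same grasp; the last joint's range is limited). The gripper opens to 85 mm and grips with 20 to 120 N. Pads are 22 mm wide; open, the fingers measure 114 mm over their backs; the gripper's body (76 mm by 85 mm) begins 54 mm behind the grasp point. The pads swing forward as they close: fully open they stand 13 mm farther back than shut.
Start: joints at [1.165, 0.377, 0.081, 1.274, 0, 1.46], TCP at [0.168, 0.55, 0.405] pointing down, gripper open.
Joint ranges: [-2.72, 2.72], [-0.84, 1.66], [-1.02, 1.22], [-1.77, 2.12], [-1.37, 1.28], [-3.14, 3.14]. Speed limits (rad/s): [2.57, 2.57, 3.14, 3.14, 3.14, 3.14].

## Interface

Orientations are given as a unit quaternion [w, x, y, z].
In Python, from station import ctrl gives the robot as it stands.
- The arm moves only by the tool step_arm, never from a script. Its argument "plan" is a list that holds one entry, the list of rows, each a list of 7 numbers: the turn, a rotation vector about the tool's x, y, z in rad, then the shift along the tool's x, y, z in mm, then the closure, from -1 (fully open) to 1 (shut). A call has exactly 5 rows; each row is the pose to reach, as a shift and turn from the pose commanded when the call began, along the tool's axes at that moment; what a row does not reach only later rows make up. A row lasts 1/12 s, in which the tool goes at most 41.7 mm and 7.16 degrees, less where a joint would pass 70% of its speed; a pose out of reach is approached as far as the arm can. A call with a gripper value outside its range is refused whole. The fingers move at their own pace and stop on an object; the grip force is fixed at half the most. Time passes only in rows, so rows that repeat a pose let the fingers close, or fill a call up. It gives the time, the measured TCP pose, the force, the opening and the grip force at its end, in the units of the state.
- ctrl.state(): the state, without advancing time (a new reading comes with each control period).
- ctrl.get_image(name): name is "scene" or "top"; returns a dict with "color" (420x560x3 uint8, red, green, blue), "fx", "fy", "cx", "cy" (pixels), "k1" (the pictures are not rectified: a ray, as slopes to the right and down, at radius r is drawn at 1 + k1 r^2 times it, then the intrinsics apply), "R" (3x3) and "t" (3): a world point X has camera coordinates R X + t. Camera axes: x right, y down, z forward; pixel columns grow to the right and rows downward; lengths in m; the calibration is good to about 2 mm. A picture is of the moment at which its call begins. There is no depth.
- ctrl.hand_in(): hands the job in; it is judged then, once.
Trained networks look in a picture, given as the dict that the camera call returned (one of the last four; its "shot" number tells which), for a name from the list of things; names that differ only in an ending like _2 or _b are one class to them, and where a whole thing is asked for, a point or a joint stands for the part that bears it (a point fixed in the world has none). Each returns a list of dicts, best first, with "score" (0 to 1); they miss things now and then, are a little off and sometimes report something else, mostly with a low value. They report only what shows in the picture. A call takes as long as a camera call. They do not tell look-alikes from the thing itself.
- ctrl.spot_in(picture, label): "xy" ([column, row] as shares, 0 to 1, of the picture: columns of its width, rows of its height, amid what is visible of it).
- ctrl.masks_of(picture, label): "region" (420x560 bool, what is visible of it) and "xy" ([column, row] as shares, 0 to 1, of the picture: columns of its width, rows of its height, amid what is visible of it).
- ctrl.spot_point(picture, label): "xy" ([column, row] as shares, 0 to 1, of the picture: columns of its width, rows of its height: a listed point, or the origin of a listed thing).
The state is a dict: "time_s": time; "q": joint angles; "dq": joint speeds; "effort": joint torques, N m; "tool_pos": TCP position; "tcp_rot": TCP orientation; "contact_force": force on the tool from outside, world axes, zero at the start; "ft_torque": the same for the moment, N m; "gripper_width": opening from 0.0 (shut) to 1.0 (fully open); "finger_force": force on a finger pad.
Only numpy, scipy, OpenCV 4.12 (cv2) and the standard library are available. Lean on these libraries where they do the work, as an engineer would, in place of code of your own. Each camera call takes 0.05 s, during which the arm holds its last target. There are 200 camera calls.

## Task

Grade the returned rubber cart buffers by squeezing each across its width: lay the soft ones flat in the grey reject tote, and stack the firm ones flat in one square pile in the middle of the plywood board with their length along the board's length. The press weight stands on the board, so clear it off first and, once every buffer is sorted, set it squarely on top of the pile; leave the other things where they are.

Things in the scene. Friction and masses are not known exactly. Their poses are not given: they have to be found in the camera images.
- buf_a: one of up to six look-alike black rubber buffers, 100 (x) by 50 (y) by 28 mm high, about 0.16 kg, both broad faces alike. Origin: centre of its underside (as it starts), x along its length. Soft or firm (by a hidden core, drawn anew each time) shows only when squeezed across the 50 mm: at 20 N or more a firm one stays over 47 mm, a soft one goes in to 35 to 41. None at the start: absent
- buf_b: one of up to six look-alike black rubber buffers, 100 (x) by 50 (y) by 28 mm high, about 0.16 kg, both broad faces alike. Origin: centre of its underside (as it starts), x along its length. Soft or firm (by a hidden core, drawn anew each time) shows only when squeezed across the 50 mm: at 20 N or more a firm one stays over 47 mm, a soft one goes in to 35 to 41. None at the start: absent
- buf_c: one of up to six look-alike black rubber buffers, 100 (x) by 50 (y) by 28 mm high, about 0.16 kg, both broad faces alike. Origin: centre of its underside (as it starts), x along its length. Soft or firm (by a hidden core, drawn anew each time) shows only when squeezed across the 50 mm: at 20 N or more a firm one stays over 47 mm, a soft one goes in to 35 to 41. None at the start: absent
- buf_d: one of up to six look-alike black rubber buffers, 100 (x) by 50 (y) by 28 mm high, about 0.16 kg, both broad faces alike. Origin: centre of its underside (as it starts), x along its length. Soft or firm (by a hidden core, drawn anew each time) shows only when squeezed across the 50 mm: at 20 N or more a firm one stays over 47 mm, a soft one goes in to 35 to 41. None at the start: absent
- buf_e: one of up to six look-alike black rubber buffers, 100 (x) by 50 (y) by 28 mm high, about 0.16 kg, both broad faces alike. Origin: centre of its underside (as it starts), x along its length. Soft or firm (by a hidden core, drawn anew each time) shows only when squeezed across the 50 mm: at 20 N or more a firm one stays over 47 mm, a soft one goes in to 35 to 41. None at the start: absent
- buf_f: one of up to six look-alike black rubber buffers, 100 (x) by 50 (y) by 28 mm high, about 0.16 kg, both broad faces alike. Origin: centre of its underside (as it starts), x along its length. Soft or firm (by a hidden core, drawn anew each time) shows only when squeezed across the 50 mm: at 20 N or more a firm one stays over 47 mm, a soft one goes in to 35 to 41. None at the start: absent
- tote: grey plastic reject tote, fixed, open on top, 250 (x) by 180 (y) by 55 mm high, walls 4 mm, floor 4 mm. Origin: centre of its underside, on the table; x along its length
- board: plywood stacking board, fixed, 190 (x) by 150 (y) by 18 mm thick, lying on the table. Origin: centre of its underside; x along its length
- board_top (a point): centre of the board's upper face, 18 mm above the table
- weight: steel press weight, about 0.5 kg: flat plate 110 (x) by 60 (y) by 8 mm with an upright grip bar on top, 54 mm long along x, 14 mm thick along y, its top 42 mm above the plate's underside. Origin: centre of its underside. At the start it stands somewhere on the board
- tape: bystander, loose, leave it where it is: empty cardboard tape core standing flat, 90 mm across, 30 mm high, origin at the centre of its underside
- tin: bystander, loose, leave it where it is: white screw-top jar with a steel cap, 68 mm across, 45 mm high, origin at the centre of its underside
Not all that is in view belongs to the job. What is shaped like the weight but red is not meant.

How it is judged:
By the outcome, as a careful person would: the job done as asked, in the order asked, and still so for the second after the job is handed in, with the robot touching nothing.
Of buf_a, buf_b, buf_c only 2 to 3 are there at a start; the rules pass over those that are not, and their reading is None.
Of buf_d, buf_e, buf_f only 2 to 3 are there at a start; the rules pass over those that are not, and their reading is None.
At some moment in a run one of buf_a, buf_b, buf_c, buf_d, buf_e, buf_f, weight may be knocked a few centimetres aside while the robot is not near it.
Once in a run the grip may slacken for a moment while it holds something.
It also fails if it takes over 210 s, if anything falls off the work surface, if the arm or the gripper's body presses on something with over 40 N, if the wrist force passes 120 N, or if a joint passes its speed limit or range.

## Working session

There is one attempt and no reset: what is moved stays moved. The work goes in short steps, Python scripts to look and compute and a tool call to move; the robot and the scene stay as the last step left them, time stands still between calls to the robot, and variables do not carry over. Pictures are saved under pics/ and viewed, at most 14 in all, crops included, and the job is handed in when it is done.

Besides the shell and the picture viewer there is one more tool, called after "Call:" by a JSON object that holds its "method" and its "body", one argument or row to a line. step_arm: Moves the arm, as the interface text tells. Its arguments: {"type":"object","properties":{"plan":{"type":"array"}},"required":["plan"]}

```bash
ls; mkdir -p pics; cat > h.py <<'E'
import numpy as np, cv2
from station import ctrl
def ray(p,u,v):
    x=(u-p["cx"])/p["fx"]; y=(v-p["cy"])/p["fy"]
    a,b=x,y
    for _ in range(20):
        s=1+p["k1"]*(a*a+b*b); a,b=x/s,y/s
    R=np.array(p["R"]);t=np.array(p["t"])
    return -R.T@t, R.T@np.array([a,b,1])
def at(p,u,v,z):
    o,d=ray(p,u,v); return o+d*(z-o[2])/d[2]
def proj(p,X):
    c=np.array(p["R"])@np.array(X)+np.array(p["t"]); a,b=c[0]/c[2],c[1]/c[2]
    s=1+p["k1"]*(a*a+b*b); return np.array([p["fx"]*a*s+p["cx"],p["fy"]*b*s+p["cy"]])
def save(p,n,box=None,k=1):
    im=p["color"][:,:,::-1]
    if box: im=im[box[1]:box[3],box[0]:box[2]]
    cv2.imwrite("pics/"+n,cv2.resize(im,None,fx=k,fy=k,interpolation=cv2.INTER_CUBIC))
def topmask(p,m,z):
    "outline of mask mapped to plane z, minAreaRect: centre, sizes, angle of long side"
    c=max(cv2.findContours(m.astype(np.uint8),cv2.RETR_EXTERNAL,cv2.CHAIN_APPROX_NONE)[0],key=cv2.contourArea)[:,0]
    w=np.array([at(p,u,v,z)[:2] for u,v in c])*1000
    (x,y),(a,b),g=cv2.minAreaRect(w.astype(np.float32))
    if a<b:a,b,g=b,a,g+90
    return np.round([x,y,a,b,(g+90)%180-90],1)
E
python3 - <<'E'
from h import *
p=ctrl.get_image("top");q=ctrl.get_image("scene")
save(p,"top0.png");save(q,"scene0.png")
for pp,n in((p,"top"),(q,"scene")):
    print(n,pp["color"].shape,np.round(ray(pp,pp["cx"],pp["cy"]),3))
    for l,z in(("buf_a",.028),("tote",.055),("board",.018),("weight",.026),("tape",.03),("tin",.045)):
        for d in ctrl.masks_of(pp,l):
            print(l,round(d["score"],2),np.round(np.array(d["xy"])*[560,420]),d["region"].sum(),topmask(pp,d["region"],z))
print(ctrl.state())
E
```

```text
pics
top (420, 560, 3) [[ 0.44  -0.087  1.118]
 [ 0.123 -0.027 -0.992]]
buf_a 0.87 [193. 216.] 859 [557.1 119.7 101.3  51.8  16.4]
buf_a 0.71 [291. 220.] 884 [ 554.3 -128.9  103.5   54.5    6.5]
buf_a 0.68 [287. 165.] 777 [ 683.3 -117.7   97.5   52.1  -79.2]
buf_a 0.65 [191. 168.] 827 [680.3 119.5  98.2  54.5 -58.8]
tote 0.91 [ 99. 243.] 9099 [500.  321.1 252.9 198.2  -5.7]
board 0.61 [367. 230.] 3500 [ 514.1 -331.7  191.4  152.   -16.4]
board 0.42 [290. 219.] 836 [ 556.  -129.4  103.4   52.3    5.9]
board 0.39 [193. 218.] 904 [559.3 121.3 104.4  53.8  15.1]
weight 0.65 [380. 232.] 1102 [ 514.9 -345.   112.5   61.5  -29.6]
weight 0.65 [456. 221.] 1040 [ 535.1 -534.6  109.1   60.7   20.9]
tape 0.64 [300. 262.] 508 [ 437.5 -122.3   89.4   88.5   89.1]
tin 0.68 [237. 267.] 595 [434.1  -1.4  62.9  62.1 -45.6]
scene (420, 560, 3) [[ 1.147  0.19   0.824]
 [-0.576 -0.291 -0.764]]
buf_a 0.91 [344. 300.] 1205 [690.2 123.5 103.4  61.7 -62.4]
buf_a 0.84 [259. 217.] 753 [ 563.3 -125.5  117.    54.1    8.2]
buf_a 0.72 [358. 254.] 917 [567.4 122.2 116.1  51.5  16.9]
tote 0.87 [461. 268.] 9436 [518
[... 385 characters left out ...]
1  64.3  19.4]
{'time_s': 0.7, 'q': array([1.16471536e+00, 3.77297928e-01, 8.10666350e-02, 1.27441223e+00,
       3.19914706e-05, 1.46052543e+00]), 'dq': array([-0.00042443,  0.00024461, -0.00010861, -0.001532  ,  0.00150213,
       -0.0014909 ]), 'effort': array([-2.29486883e-03, -4.63375998e+01,  2.70093083e+01,  1.23687751e-04,
       -1.13498370e-04,  1.46536837e-05]), 'tool_pos': array([0.16760997, 0.55006838, 0.40475641]), 'tcp_rot': array([4.04103305e-06, 1.47366361e-01, 9.89081973e-01, 7.79533260e-05]), 'contact_force': array([-0.50772093,  0.37203698, -0.14239078]), 'ft_torque': array([-0.02391145,  0.02886892,  0.00571619]), 'finger_force': 0.0, 'gripper_width': 1.0023412675212535}
```

View pics/top0.png

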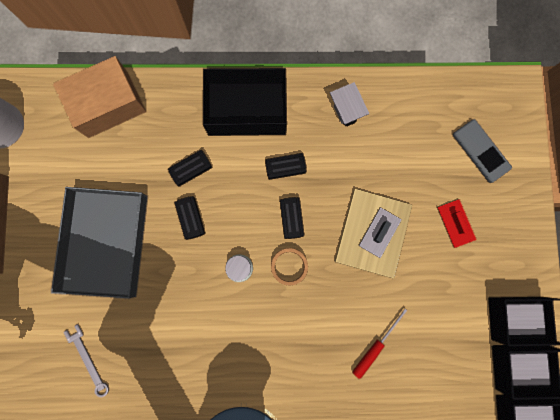

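View pics/scene0.png

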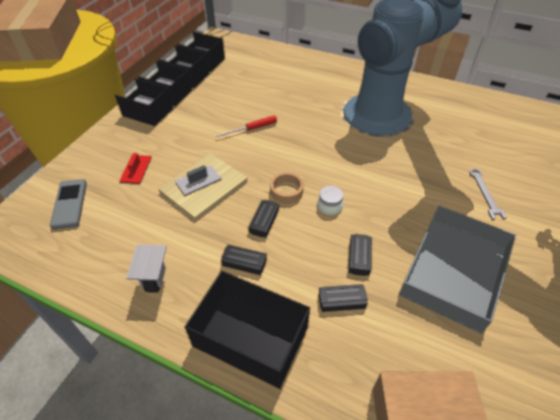

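The top view shows four buffers, at px (193,216), (291,220), (287,165) and (191,168). The grey tote is at (99,243), and the board is at (367,230) with the grey weight on it at (380,232). Two look-alikes are not meant: the red weight shape at (456,221) and the black bin at (245,100). The steel-grey one standing on the board fits the description of the weight. Next I refine the poses and confirm with a crop.

```bash
cat >> h.py <<'E'
from scipy.optimize import minimize
def boxmask(ps,ms,size,z0,guess):
    "fit x,y(mm),yaw(deg) of a box to masks of several pictures by overlap"
    l,w,h=size
    def sil(p,g):
        c,s=np.cos(np.radians(g[2])),np.sin(np.radians(g[2]))
        P=[proj(p,[(g[0]+c*a-s*b)/1e3,(g[1]+s*a+c*b)/1e3,(z0+k)/1e3]) for a in(-l/2,l/2) for b in(-w/2,w/2) for k in(0,h)]
        im=np.zeros((840*2,560*4),np.uint8); H=cv2.convexHull(np.float32(P))
        cv2.fillConvexPoly(im,np.int32((H*4+1.5)*16),1,shift=4); return im>0
    M=[cv2.resize(m.astype(np.uint8),None,fx=4,fy=4,interpolation=cv2.INTER_NEAREST)>0 for m in ms]
    def f(g):
        return sum(1-(s&m).sum()/(s|m).sum() for s,m in((sil(p,g),m) for p,m in zip(ps,M)))/len(M)
    g=np.array(guess,float)
    r=minimize(f,g,method="Nelder-Mead",options=dict(initial_simplex=g+np.array([[0,0,0],[6,0,0],[0,6,0],[0,0,6]]),xatol=.2,fatol=1e-4,maxiter=80))
    return np.round(r.x,1),round(1-r.fun,3)
def find(label,size,z0,ps,minscore=.3,verbose=1):
    "top-view masks, each fitted with top and, where one agrees, scene"
    out=[]; S=ctrl.masks_of(ps[1],label)
    for d in ctrl.masks_of(ps[0],label):
        if d["score"]<minscore: continue
        t=topmask(ps[0],d["region"],(z0+size[2])/1e3)
        pp,mm=[ps[0]],[d["region"]]
        q=proj(ps[1],[t[0]/1e3,t[1]/1e3,(z0+size[2]/2)/1e3])
        b=[e for e in S if np.hypot(*(np.array(e["xy"])*[560,420]-q))<12]
        a=boxmask(pp,mm,size,z0,t[[0,1,4]])
        r=boxmask(pp+[ps[1]],mm+[b[0]["region"]],size,z0,a[0]) if b else None
        out.append((a,r))
        if verbose: print(label,round(d["score"],2),"top",a,"both",r)
    return out
def go(wps,start=None):
    "wps: [x,y,z mm,yaw of tool y deg]; prints rz, sx, sy, sz per call"
    if start is None:
        s=ctrl.state(); p=np.array(s["tool_pos"])*1e3; w,a,b,c=s["tcp_rot"]
        yw=np.degrees(np.arctan2(1-2*(a*a+c*c),2*(a*b-w*c)))
    else: p,yw=np.array(start[:3],float),start[3]
    print("from",np.round(p,1),round(yw,1))
    for t in wps:
        t=np.array(t,float); dy=t[3]-yw
        dy=(dy+180)%360-180
        n=int(max(1,np.ceil(np.linalg.norm(t[:3]-p)/200),np.ceil(abs(dy)/34)))
        P0,Y0=p.copy(),yw
        for i in range(1,n+1):
            T=P0+(t[:3]-P0)*i/n; Y=Y0+dy*i/n
            y=np.radians(yw); yv=np.array([np.cos(y),np.sin(y),0]); zv=np.array([0,0,-1]); xv=np.cross(yv,zv)
            d=T-p; sh=np.round([d@xv,d@yv,d@zv]); rz=round(np.radians(yw-Y),2)
            print(f"   0,0,{rz},{sh[0]:.0f},{sh[1]:.0f},{sh[2]:.0f}   -> {T.round()} {Y:.0f}  q6~{np.degrees(np.arctan2(T[1],T[0]))+90-Y:.0f}")
            p=p+sh@np.array([xv,yv,zv]); yw-=np.degrees(rz)
    return
E
python3 - <<'E'
from h import *
p=ctrl.get_image("top");q=ctrl.get_image("scene");ps=[p,q]
save(p,"crop.png",(330,180,490,290),5)
find("buf_a",(100,50,28),0,ps); find("board",(190,150,18),0,ps,.5); find("weight",(110,60,8),18,ps); find("tote",(250,180,55),0,ps)
go([[540,0,330,90],[515,-345,330,60],[515,-345,205,60],[515,-345,203,60]])
E
```

```text
buf_a 0.79 top (array([ 554.5, -130.1,    6.6]), np.float64(0.929)) both (array([ 553.9, -130.5,    7. ]), np.float64(0.92))
buf_a 0.79 top (array([558.8, 121.8,  17.4]), np.float64(0.923)) both None
buf_a 0.77 top (array([684.2, 121.8, -59.4]), np.float64(0.89)) both (array([683.7, 121.7, -60.3]), np.float64(0.903))
buf_a 0.57 top (array([ 686. , -117.6,  -80.5]), np.float64(0.941)) both (array([ 685.9, -117.5,  -80.4]), np.float64(0.906))
board 0.57 top (array([ 514.9, -332.6,  -16.5]), np.float64(0.748)) both (array([ 514.6, -333. ,  -16.7]), np.float64(0.715))
weight 0.83 top (array([ 535.5, -536.7,   20.7]), np.float64(0.921)) both (array([ 539.4, -533. ,   21.6]), np.float64(0.833))
weight 0.6 top (array([ 514.4, -345.8,  -31.2]), np.float64(0.952)) both (array([ 514.3, -346.7,  -31.4]), np.float64(0.902))
weight 0.56 top (array([ 448.3, -121.5,   58. ]), np.float64(0.204)) both None
tote 0.6 top (array([501. , 328.7,  -4.9]), np.float64(0.981)) both (array([500.7, 329.2,  -4.9]), np.float64(0.982))
from [167.6 550.  404.7] 73.0
   0,0,-0.07,-129,-104,19   -> [261. 413. 386.] 77  q6~70
   0,0,-0.08,-122,-114,18   -> [354. 275. 367.] 82  q6~46
   0,0,-0.07,-112,-122,19   -> [447. 138. 349.] 86  q6~21
   0,0,-0.08,-103,-130,19   -> [540.   0. 330.] 90  q6~0
   0,0,0.26,13,-172,-0   -> [ 527. -172.  330.] 75  q6~-3
   0,0,0.27,-31,-171,-0   -> [ 515. -345.  330.] 60  q6~-4
   0,0,-0.0,-0,0,125   -> [ 515. -345.  205.] 60  q6~-4
   0,0,-0.0,-0,0,2   -> [ 515. -345.  203.] 60  q6~-4
```

View pics/crop.png

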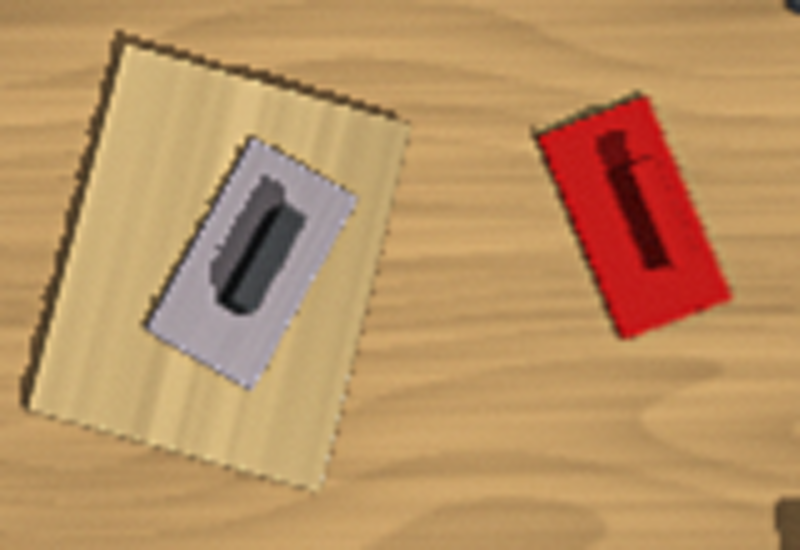

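The crop confirms it: the steel-grey weight, with its upright grip bar, stands on the board at crop (250,260). The red one stands off the board at (635,215) and is not meant. Moving to the weight.

Call:
{"method": "step_arm", "body": {
  "plan": [
    [[0, 0, -0.07, -129, -104, 19, -1], [0, 0, -0.07, -129, -104, 19, -1], [0, 0, -0.07, -129, -104, 19, -1], [0, 0, -0.07, -129, -104, 19, -1], [0, 0, -0.07, -129, -104, 19, -1]]
  ]
}}

```text
time_s: 1.62
tool_pos: [0.263, 0.408, 0.3847]
tcp_rot: [0.0, 0.116, 0.993, -0.002]
contact_force: [-0.7, 0.0, -0.4]
gripper_width: 0.997
finger_force: 0.0
```

Call:
{"method": "step_arm", "body": {
  "plan": [
    [[0, 0, -0.08, -122, -114, 18, -1], [0, 0, -0.08, -122, -114, 18, -1], [0, 0, -0.08, -122, -114, 18, -1], [0, 0, -0.08, -122, -114, 18, -1], [0, 0, -0.08, -122, -114, 18, -1]]
  ]
}}

```text
time_s: 2.03
tool_pos: [0.357, 0.2702, 0.3673]
tcp_rot: [0.001, 0.077, 0.997, -0.001]
contact_force: [-0.0, 0.4, -0.2]
gripper_width: 0.999
finger_force: 0.0
```

Call:
{"method": "step_arm", "body": {
  "plan": [
    [[0, 0, -0.07, -112, -122, 19, -1], [0, 0, -0.07, -112, -122, 19, -1], [0, 0, -0.07, -112, -122, 19, -1], [0, 0, -0.07, -112, -122, 19, -1], [0, 0, -0.07, -112, -122, 19, -1]]
  ]
}}

```text
time_s: 2.45
tool_pos: [0.4506, 0.1334, 0.3483]
tcp_rot: [0.001, 0.042, 0.999, -0.001]
contact_force: [-0.0, -0.1, -0.7]
gripper_width: 0.996
finger_force: 0.0
```

Call:
{"method": "step_arm", "body": {
  "plan": [
    [[0, 0, -0.08, -103, -130, 19, -1], [0, 0, -0.08, -103, -130, 19, -1], [0, 0, -0.08, -103, -130, 19, -1], [0, 0, -0.08, -103, -130, 19, -1], [0, 0, -0.08, -103, -130, 19, -1]]
  ]
}}

```text
time_s: 2.87
tool_pos: [0.5436, -0.004, 0.329]
tcp_rot: [0.002, 0.001, 1.0, -0.001]
contact_force: [0.6, 0.5, 0.3]
gripper_width: 0.999
finger_force: 0.0
```

Call:
{"method": "step_arm", "body": {
  "plan": [
    [[0, 0, 0.26, 13, -172, 0, -1], [0, 0, 0.26, 13, -172, 0, -1], [0, 0, 0.26, 13, -172, 0, -1], [0, 0, 0.26, 13, -172, 0, -1], [0, 0, 0.26, 13, -172, 0, -1]]
  ]
}}

```text
time_s: 3.28
tool_pos: [0.5279, -0.1763, 0.3299]
tcp_rot: [0.001, 0.13, 0.991, -0.001]
contact_force: [0.9, -0.5, 0.5]
gripper_width: 0.999
finger_force: 0.0
```

Call:
{"method": "step_arm", "body": {
  "plan": [
    [[0, 0, 0.28, -31, -171, 0, -1], [0, 0, 0.28, -31, -171, 0, -1], [0, 0, 0.28, -31, -171, 0, -1], [0, 0, 0.28, -31, -171, 0, -1], [0, 0, 0.28, -31, -171, 0, -1]]
  ]
}}

```text
time_s: 3.7
tool_pos: [0.5145, -0.3498, 0.3296]
tcp_rot: [0.001, 0.267, 0.964, -0.002]
contact_force: [-0.5, 0.3, -0.0]
gripper_width: 0.998
finger_force: 0.0
```

```bash
python3 - <<'E'
from h import *
go([[514.5,-346,205,58.8]])
E
```

```text
from [ 514.5 -349.8  329.6] 59.0
   0,0,0.0,2,3,125   -> [ 514. -346.  205.] 59  q6~-3
```

Call:
{"method": "step_arm", "body": {
  "plan": [
    [[0, 0, 0, 0, 0, 40, -1], [0, 0, 0, 0, 0, 75, -1], [0, 0, 0, 0, 0, 100, -1], [0, 0, 0, 0, 0, 105, -1], [0, 0, 0, 0, 0, 105, -1]]
  ]
}}

```text
time_s: 4.12
tool_pos: [0.5141, -0.3431, 0.2226]
tcp_rot: [-0.002, 0.264, 0.964, 0.001]
contact_force: [-0.4, -0.2, 0.9]
gripper_width: 1.0
finger_force: 0.0
```

```bash
python3 - <<'E'
from h import *
go([[514.5,-346,203,58.8]])
E
```

```text
from [ 514.1 -343.1  222.6] 59.4
   0,0,0.01,-2,-2,20   -> [ 514. -346.  203.] 59  q6~-3
```

Call:
{"method": "step_arm", "body": {
  "plan": [
    [[0, 0, 0.01, -1, -1, 10, -1], [0, 0, 0.01, -1, -1, 20, -1], [0, 0, 0.01, -1, -1, 20, -1], [0, 0, 0.01, -1, -1, 20, 1], [0, 0, 0.01, -1, -1, 20, 1]]
  ]
}}

```text
time_s: 4.53
tool_pos: [0.5151, -0.3467, 0.2055]
tcp_rot: [0.001, 0.27, 0.963, -0.0]
contact_force: [0.3, -0.7, -0.0]
gripper_width: 0.745
finger_force: 0.0
```

Call:
{"method": "step_arm", "body": {
  "plan": [
    [[0, 0, 0, 0, 0, 0, 1], [0, 0, 0, 0, 0, 0, 1], [0, 0, 0, 0, 0, 0, 1], [0, 0, 0, 0, 0, 0, 1], [0, 0, 0, 0, 0, 0, 1]]
  ]
}}

```text
time_s: 4.95
tool_pos: [0.5149, -0.3469, 0.2052]
tcp_rot: [0.0, 0.27, 0.963, -0.0]
contact_force: [-0.6, -0.5, 2.4]
gripper_width: 0.151
finger_force: 59.7
```

Call:
{"method": "step_arm", "body": {
  "plan": [
    [[0, 0, 0, 0, 0, 0, 1], [0, 0, 0, 0, 0, 0, 1], [0, 0, 0, 0, 0, 0, 1], [0, 0, 0, 0, 0, 0, 1], [0, 0, 0, 0, 0, 0, 1]]
  ]
}}

```text
time_s: 5.37
tool_pos: [0.5149, -0.3469, 0.2052]
tcp_rot: [0.0, 0.27, 0.963, -0.0]
contact_force: [-0.9, -1.4, 5.1]
gripper_width: 0.147
finger_force: 59.8
```

```bash
python3 - <<'E'
from h import *
s=ctrl.state();print(s["gripper_width"],s["finger_force"],s["contact_force"])
go([[514.5,-345,290,59],[600,0,290,90],[600,0,187,90]])
E
```

```text
0.14748452917937072 59.849576354026794 [-0.90543574 -1.44151663  5.12684371]
from [ 514.9 -346.9  205.2] 58.7
   0,0,-0.0,1,1,-85   -> [ 514. -345.  290.] 59  q6~-3
   0,0,-0.27,53,170,0   -> [ 557. -173.  290.] 74  q6~-2
   0,0,-0.28,6,178,0   -> [600.   0. 290.] 90  q6~0
   0,0,0.0,0,-0,103   -> [600.   0. 187.] 90  q6~0
```

Call:
{"method": "step_arm", "body": {
  "plan": [
    [[0, 0, 0, 0, 0, -20, 1], [0, 0, 0, 0, 0, -45, 1], [0, 0, 0, 0, 0, -70, 1], [0, 0, 0, 0, 0, -85, 1], [0, 0, 0, 0, 0, -85, 1]]
  ]
}}

```text
time_s: 5.78
tool_pos: [0.5157, -0.3469, 0.2921]
tcp_rot: [0.002, 0.269, 0.963, -0.0]
contact_force: [1.0, -0.1, -4.6]
gripper_width: 0.156
finger_force: 59.5
```

Call:
{"method": "step_arm", "body": {
  "plan": [
    [[0, 0, -0.05, 10, 34, 0, 1], [0, 0, -0.11, 21, 68, 0, 1], [0, 0, -0.16, 32, 102, 0, 1], [0, 0, -0.22, 42, 136, 0, 1], [0, 0, -0.27, 53, 170, 0, 1]]
  ]
}}

```text
time_s: 6.2
tool_pos: [0.5569, -0.1717, 0.2868]
tcp_rot: [-0.002, 0.136, 0.991, 0.001]
contact_force: [0.8, 0.7, -5.6]
gripper_width: 0.153
finger_force: 59.8
```

Call:
{"method": "step_arm", "body": {
  "plan": [
    [[0, 0, -0.06, 1, 40, 0, 1], [0, 0, -0.12, 2, 80, 0, 1], [0, 0, -0.18, 4, 120, 0, 1], [0, 0, -0.24, 5, 155, 0, 1], [0, 0, -0.28, 6, 178, 0, 1]]
  ]
}}

```text
time_s: 6.62
tool_pos: [0.5997, 0.003, 0.2868]
tcp_rot: [-0.002, -0.005, 1.0, 0.001]
contact_force: [0.3, -0.4, -4.8]
gripper_width: 0.154
finger_force: 60.0
```

Call:
{"method": "step_arm", "body": {
  "plan": [
    [[0, 0, 0, 0, 0, 0, 1], [0, 0, 0, 0, 0, 0, 1], [0, 0, 0, 0, 0, 30, 1], [0, 0, 0, 0, 0, 60, 1], [0, 0, 0, 0, 0, 80, 1]]
  ]
}}

```text
time_s: 7.03
tool_pos: [0.5987, -0.0018, 0.2059]
tcp_rot: [-0.002, -0.001, 1.0, 0.0]
contact_force: [-0.4, -0.1, -5.5]
gripper_width: 0.153
finger_force: 60.0
```

```bash
python3 - <<'E'
from h import *
s=ctrl.state();print(s["gripper_width"],s["finger_force"],s["contact_force"])
go([[600,0,188,90]])
E
```

```text
0.152920602870457 59.95589733123779 [-0.4008709  -0.13877923 -5.54821064]
from [598.7  -1.8 205.9] 90.1
   0,0,0.0,-1,2,18   -> [600.   0. 188.] 90  q6~0
```

Call:
{"method": "step_arm", "body": {
  "plan": [
    [[0, 0, 0, 0, 0, 9, 1], [0, 0, 0, 0, 0, 16, 1], [0, 0, 0, 0, 0, 18, 1], [0, 0, 0, 0, 0, 18, 1], [0, 0, 0, 0, 0, 18, 1]]
  ]
}}

```text
time_s: 7.45
tool_pos: [0.6013, -0.0012, 0.1929]
tcp_rot: [0.001, -0.002, 1.0, -0.0]
contact_force: [0.4, 0.3, -5.0]
gripper_width: 0.149
finger_force: 60.0
```

Call:
{"method": "step_arm", "body": {
  "plan": [
    [[0, 0, 0, 0, 0, 0, -1], [0, 0, 0, 0, 0, 0, -1], [0, 0, 0, 0, 0, 0, -1], [0, 0, 0, 0, 0, 0, -1], [0, 0, 0, 0, 0, 0, -1]]
  ]
}}

```text
time_s: 7.87
tool_pos: [0.6009, -0.0008, 0.1925]
tcp_rot: [0.001, -0.002, 1.0, -0.0]
contact_force: [0.1, -0.8, 0.4]
gripper_width: 0.853
finger_force: 0.0
```

Call:
{"method": "step_arm", "body": {
  "plan": [
    [[0, 0, 0, 0, 0, -30, -1], [0, 0, 0, 0, 0, -60, -1], [0, 0, 0, 0, 0, -80, -1], [0, 0, 0, 0, 0, -80, -1], [0, 0, 0, 0, 0, -80, -1]]
  ]
}}

```text
time_s: 8.28
tool_pos: [0.6014, -0.0009, 0.2734]
tcp_rot: [0.002, -0.002, 1.0, -0.0]
contact_force: [-1.2, 0.1, 0.1]
gripper_width: 1.001
finger_force: 0.0
```

```bash
python3 - <<'E'
from h import *
s=ctrl.state();print(s["gripper_width"],s["finger_force"],s["contact_force"])
go([[559,122,265,107.4],[559,122,179,107.4]])
E
```

```text
1.0008163163106991 0.0 [-1.15039499  0.11149747  0.05875485]
from [601.4  -0.9 273.4] 90.2
   0,0,-0.3,42,123,8   -> [559. 122. 265.] 107  q6~-5
   0,0,0.0,-0,0,86   -> [559. 122. 179.] 107  q6~-5
```

Call:
{"method": "step_arm", "body": {
  "plan": [
    [[0, 0, -0.1, 14, 41, 3, -1], [0, 0, -0.2, 28, 82, 6, -1], [0, 0, -0.3, 42, 123, 8, -1], [0, 0, -0.3, 42, 123, 8, -1], [0, 0, -0.3, 42, 123, 8, -1]]
  ]
}}

```text
time_s: 8.7
tool_pos: [0.556, 0.1242, 0.262]
tcp_rot: [-0.002, -0.153, 0.988, 0.0]
contact_force: [0.4, -0.0, 0.0]
gripper_width: 0.999
finger_force: 0.0
```

Call:
{"method": "step_arm", "body": {
  "plan": [
    [[0, 0, 0, 0, 0, 25, -1], [0, 0, 0, 0, 0, 50, -1], [0, 0, 0, 0, 0, 60, -1], [0, 0, 0, 0, 0, 60, -1], [0, 0, 0, 0, 0, 60, -1]]
  ]
}}

```text
time_s: 9.12
tool_pos: [0.5578, 0.121, 0.2031]
tcp_rot: [-0.001, -0.151, 0.989, -0.0]
contact_force: [-0.2, 0.1, -0.4]
gripper_width: 1.002
finger_force: 0.0
```

Call:
{"method": "step_arm", "body": {
  "plan": [
    [[0, 0, 0, 0, 0, 0, -1], [0, 0, 0, 0, 0, 0, -1], [0, 0, 0, 0, 0, 0, -1], [0, 0, 0, 0, 0, 0, -1], [0, 0, 0, 0, 0, 0, -1]]
  ]
}}

```text
time_s: 9.53
tool_pos: [0.5583, 0.122, 0.2044]
tcp_rot: [0.001, -0.151, 0.988, -0.0]
contact_force: [-0.9, -0.5, 0.0]
gripper_width: 1.002
finger_force: 0.0
```

```bash
python3 - <<'E'
from h import *
go([[559,122,179,107.4]])
p=ctrl.get_image("top");q=ctrl.get_image("scene")
save(p,"t1.png");find("buf_a",(100,50,28),0,[p,q]);find("weight",(110,60,8),0,[p,q])
E
```

```text
from [558.3 122.  204.4] 107.4
   0,0,0.0,-1,-0,25   -> [559. 122. 179.] 107  q6~-5
buf_a 0.92 top (array([ 554.8, -129.9,    6.7]), np.float64(0.95)) both None
buf_a 0.77 top (array([530.2, 112.5, -68.8]), np.float64(0.402)) both (array([532.1, 120.2, -82.1]), np.float64(0.386))
buf_a 0.69 top (array([684.7, 120.1, -58.5]), np.float64(0.843)) both (array([683.9, 122.4, -60.2]), np.float64(0.868))
buf_a 0.57 top (array([ 686.1, -116.9,  -80.6]), np.float64(0.925)) both (array([ 686. , -117. ,  -80.6]), np.float64(0.913))
weight 0.98 top (array([ 6.027e+02, -5.000e-01,  1.000e-01]), np.float64(0.892)) both (array([601.8,  -1.1,   0. ]), np.float64(0.898))
weight 0.61 top (array([ 535.9, -543.1,   19. ]), np.float64(0.918)) both (array([ 534.9, -544.1,   20.2]), np.float64(0.926))
weight 0.38 top (array([ 480.7, -331.8,   15.1]), np.float64(0.24)) both None
```

View pics/t1.png

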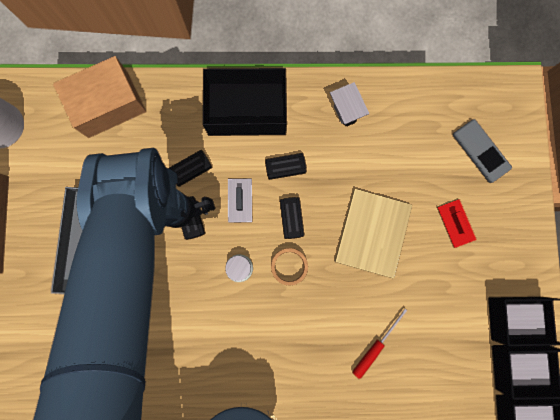

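The picture shows the weight standing at px (240,200), clear of the buffers, with the board empty and the gripper over buffer A at (195,215). Now I squeeze A.

Call:
{"method": "step_arm", "body": {
  "plan": [
    [[0, 0, 0, 0, 0, 12, -1], [0, 0, 0, 0, 0, 24, -1], [0, 0, 0, 0, 0, 24, -1], [0, 0, 0, 0, 0, 24, 1], [0, 0, 0, 0, 0, 24, 1]]
  ]
}}

```text
time_s: 10.25
tool_pos: [0.5581, 0.122, 0.1801]
tcp_rot: [0.0, -0.152, 0.988, 0.0]
contact_force: [0.3, 0.4, -0.3]
gripper_width: 0.75
finger_force: 0.0
```

Call:
{"method": "step_arm", "body": {
  "plan": [
    [[0, 0, 0, 0, 0, 0, 1], [0, 0, 0, 0, 0, 0, 1], [0, 0, 0, 0, 0, 0, 1], [0, 0, 0, 0, 0, 0, 1], [0, 0, 0, 0, 0, 0, 1]]
  ]
}}

```text
time_s: 10.67
tool_pos: [0.5587, 0.122, 0.181]
tcp_rot: [0.001, -0.152, 0.988, -0.0]
contact_force: [-1.4, -1.4, 4.9]
gripper_width: 0.557
finger_force: 62.0
```

Call:
{"method": "step_arm", "body": {
  "plan": [
    [[0, 0, 0, 0, 0, 0, 1], [0, 0, 0, 0, 0, 0, 1], [0, 0, 0, 0, 0, 0, 1], [0, 0, 0, 0, 0, 0, 1], [0, 0, 0, 0, 0, 0, 1]]
  ]
}}

```text
time_s: 11.08
tool_pos: [0.5587, 0.122, 0.181]
tcp_rot: [0.001, -0.151, 0.988, -0.0]
contact_force: [-0.0, 0.3, 5.2]
gripper_width: 0.557
finger_force: 62.0
```

```bash
cat >> h.py <<'E'
def loc(base,dx,dy):
    c,s=np.cos(np.radians(base[2])),np.sin(np.radians(base[2])); return base[0]+c*dx-s*dy, base[1]+s*dx+c*dy
TOTE=(501,328.9,-4.9); BOARD=(514.8,-332.8,-16.6)
E
python3 - <<'E'
from h import *
s=ctrl.state();print(s["gripper_width"]*85,s["finger_force"],s["contact_force"])
x,y=loc(TOTE,70,0);print(x,y)
print("soft");go([[559,122,300,107.4],[x,y,300,175.1],[x,y,200,175.1]])
x,y=loc(BOARD,0,0);print("firm");go([[559,122,300,107.4],[x,y,300,73.4],[x,y,230,73.4]])
E
```

```text
47.36195358751121 61.99147582054138 [-0.01857019  0.29046591  5.18991738]
570.7441707333635 322.9208153803842
soft
from [558.7 122.  181. ] 107.4
   0,0,0.0,-0,-0,-119   -> [559. 122. 300.] 107  q6~-5
   0,0,-0.59,-36,94,0   -> [565. 222. 300.] 141  q6~-30
   0,0,-0.59,-82,58,0   -> [571. 323. 300.] 175  q6~-56
   0,0,-0.0,-0,0,100   -> [571. 323. 200.] 175  q6~-56
firm
from [558.7 122.  181. ] 107.4
   0,0,0.0,-0,-0,-119   -> [559. 122. 300.] 107  q6~-5
   0,0,0.2,59,-140,0   -> [544. -30. 300.] 96  q6~-9
   0,0,0.2,31,-150,0   -> [ 529. -181.  300.] 85  q6~-14
   0,0,0.19,-0,-152,0   -> [ 515. -333.  300.] 73  q6~-16
   0,0,0.0,-0,0,70   -> [ 515. -333.  230.] 73  q6~-16
```

A reads 47.4 mm, so it is firm and goes to the board centre.

Call:
{"method": "step_arm", "body": {
  "plan": [
    [[0, 0, 0, 0, 0, -25, 1], [0, 0, 0, 0, 0, -55, 1], [0, 0, 0, 0, 0, -85, 1], [0, 0, 0, 0, 0, -110, 1], [0, 0, 0, 0, 0, -119, 1]]
  ]
}}

```text
time_s: 11.5
tool_pos: [0.5592, 0.1221, 0.3027]
tcp_rot: [0.003, -0.152, 0.988, -0.0]
contact_force: [0.5, -0.0, -1.9]
gripper_width: 0.553
finger_force: 63.2
```

Call:
{"method": "step_arm", "body": {
  "plan": [
    [[0, 0, 0.04, 12, -28, 0, 1], [0, 0, 0.08, 24, -56, 0, 1], [0, 0, 0.12, 36, -84, 0, 1], [0, 0, 0.16, 48, -112, 0, 1], [0, 0, 0.2, 59, -140, 0, 1]]
  ]
}}

```text
time_s: 11.92
tool_pos: [0.5427, -0.0304, 0.2975]
tcp_rot: [-0.001, -0.051, 0.999, 0.0]
contact_force: [0.5, 0.0, -2.6]
gripper_width: 0.556
finger_force: 63.1
```

Call:
{"method": "step_arm", "body": {
  "plan": [
    [[0, 0, 0.04, 6, -30, 0, 1], [0, 0, 0.08, 12, -60, 0, 1], [0, 0, 0.12, 18, -90, 0, 1], [0, 0, 0.16, 25, -120, 0, 1], [0, 0, 0.2, 31, -150, 0, 1]]
  ]
}}

```text
time_s: 12.33
tool_pos: [0.5274, -0.1829, 0.2973]
tcp_rot: [-0.001, 0.049, 0.999, 0.001]
contact_force: [0.1, 0.3, -0.9]
gripper_width: 0.554
finger_force: 63.1
```

Call:
{"method": "step_arm", "body": {
  "plan": [
    [[0, 0, 0.05, 0, -38, 0, 1], [0, 0, 0.1, 0, -76, 0, 1], [0, 0, 0.14, 0, -110, 0, 1], [0, 0, 0.17, 0, -135, 0, 1], [0, 0, 0.19, 0, -152, 0, 1]]
  ]
}}

```text
time_s: 12.75
tool_pos: [0.513, -0.3355, 0.2972]
tcp_rot: [-0.001, 0.144, 0.99, 0.0]
contact_force: [0.4, 0.4, -2.0]
gripper_width: 0.555
finger_force: 63.1
```

Call:
{"method": "step_arm", "body": {
  "plan": [
    [[0, 0, 0, 0, 0, 10, 1], [0, 0, 0, 0, 0, 35, 1], [0, 0, 0, 0, 0, 60, 1], [0, 0, 0, 0, 0, 70, 1], [0, 0, 0, 0, 0, 70, 1]]
  ]
}}

```text
time_s: 13.17
tool_pos: [0.5123, -0.3304, 0.2246]
tcp_rot: [-0.004, 0.142, 0.99, 0.002]
contact_force: [-0.6, -0.0, -1.4]
gripper_width: 0.558
finger_force: 63.1
```

Call:
{"method": "step_arm", "body": {
  "plan": [
    [[0, 0, 0, 0, 0, 0, 1], [0, 0, 0, 0, 0, 0, 1], [0, 0, 0, 0, 0, 0, 1], [0, 0, 0, 0, 0, 0, 1], [0, 0, 0, 0, 0, 0, 1]]
  ]
}}

```text
time_s: 13.58
tool_pos: [0.5143, -0.3332, 0.2299]
tcp_rot: [0.001, 0.142, 0.99, -0.001]
contact_force: [-0.4, -0.2, -0.9]
gripper_width: 0.554
finger_force: 63.1
```

```bash
python3 - <<'E'
from h import *
s=ctrl.state();print(s["gripper_width"]*85,s["finger_force"],s["contact_force"])
x,y=loc(BOARD,0,0);go([[x,y,200,73.4]])
q=ctrl.get_image("scene");p=ctrl.get_image("top");save(q,"s2.png",(130,80,330,230),4)
find("board",(190,150,18),0,[p,q]);find("buf_a",(100,50,28),0,[p,q])
E
```

```text
47.08944047755187 63.12954068183899 [-0.4250166  -0.22907106 -0.86313614]
from [ 514.3 -333.2  229.9] 73.6
   0,0,0.0,-0,1,30   -> [ 515. -333.  200.] 73  q6~-16
board 0.97 top (array([ 520.3, -316.9,  -16.3]), np.float64(0.488)) both (array([ 515.2, -332.1,  -17.6]), np.float64(0.593))
buf_a 0.94 top (array([ 554.6, -129.7,    6.3]), np.float64(0.946)) both (array([ 554.5, -130.1,    6.8]), np.float64(0.934))
buf_a 0.87 top (array([ 685.8, -116.6,  -80.9]), np.float64(0.919)) both (array([ 686. , -116.8,  -81.3]), np.float64(0.876))
buf_a 0.74 top (array([ 488.9, -329.3,   89. ]), np.float64(0.351)) both None
buf_a 0.74 top (array([ 5.994e+02,  3.000e-01, -1.200e+00]), np.float64(0.865)) both None
buf_a 0.61 top (array([683.6, 122.5, -60.7]), np.float64(0.943)) both (array([683.3, 121.9, -60.8]), np.float64(0.92))
```

View pics/s2.png

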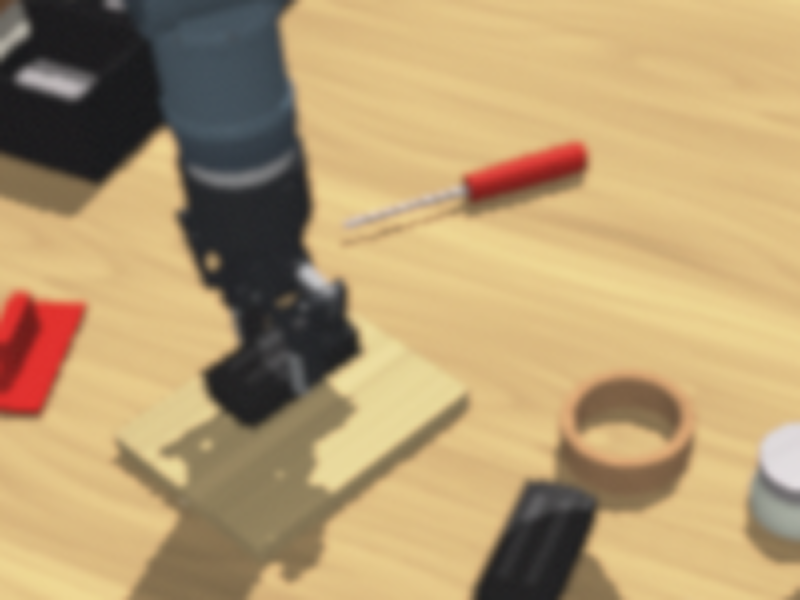

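The crop shows buffer A held level over the board at crop (285,375), with its length along the board. Next I lower it, release it and lift off.

Call:
{"method": "step_arm", "body": {
  "plan": [
    [[0, 0, 0, 0, 0, 12, 1], [0, 0, 0, 0, 0, 22, 1], [0, 0, 0, 0, 0, 28, 1], [0, 0, 0, 0, 0, 30, 1], [0, 0, 0, 0, 0, 30, 1]]
  ]
}}

```text
time_s: 14.3
tool_pos: [0.5134, -0.3327, 0.1991]
tcp_rot: [-0.0, 0.142, 0.99, 0.0]
contact_force: [-2.2, 1.6, 6.4]
gripper_width: 0.557
finger_force: 63.6
```

Call:
{"method": "step_arm", "body": {
  "plan": [
    [[0, 0, 0, 0, 0, 0, 1], [0, 0, 0, 0, 0, 0, 1], [0, 0, 0, 0, 0, 0, 1], [0, 0, 0, 0, 0, 0, -1], [0, 0, 0, 0, 0, 0, -1]]
  ]
}}

```text
time_s: 14.72
tool_pos: [0.5139, -0.333, 0.1986]
tcp_rot: [0.0, 0.142, 0.99, -0.0]
contact_force: [0.1, -0.7, 0.7]
gripper_width: 0.822
finger_force: 0.0
```

Call:
{"method": "step_arm", "body": {
  "plan": [
    [[0, 0, 0, 0, 0, 0, -1], [0, 0, 0, 0, 0, 0, -1], [0, 0, 0, 0, 0, 0, -1], [0, 0, 0, 0, 0, -15, -1], [0, 0, 0, 0, 0, -40, -1]]
  ]
}}

```text
time_s: 15.13
tool_pos: [0.5125, -0.3319, 0.236]
tcp_rot: [-0.003, 0.142, 0.99, 0.002]
contact_force: [0.8, -0.8, -0.7]
gripper_width: 1.001
finger_force: 0.0
```

Call:
{"method": "step_arm", "body": {
  "plan": [
    [[0, 0, 0, 0, 0, -30, -1], [0, 0, 0, 0, 0, -50, -1], [0, 0, 0, 0, 0, -50, -1], [0, 0, 0, 0, 0, -50, -1], [0, 0, 0, 0, 0, -50, -1]]
  ]
}}

```text
time_s: 15.55
tool_pos: [0.5136, -0.3328, 0.2879]
tcp_rot: [-0.0, 0.142, 0.99, 0.0]
contact_force: [0.5, 0.5, 0.2]
gripper_width: 0.997
finger_force: 0.0
```

```bash
python3 - <<'E'
from h import *
go([[554.5,-130,280,96.8],[554.5,-130,205,96.8]])
E
```

```text
from [ 513.6 -332.8  287.9] 73.6
   0,0,-0.2,9,103,4   -> [ 534. -231.  284.] 85  q6~-19
   0,0,-0.2,-12,103,4   -> [ 554. -130.  280.] 97  q6~-20
   0,0,-0.0,0,-0,75   -> [ 554. -130.  205.] 97  q6~-20
```

Call:
{"method": "step_arm", "body": {
  "plan": [
    [[0, 0, -0.06, 3, 35, 1, -1], [0, 0, -0.12, 6, 70, 2, -1], [0, 0, -0.2, 9, 103, 4, -1], [0, 0, -0.2, 9, 103, 4, -1], [0, 0, -0.2, 9, 103, 4, -1]]
  ]
}}

```text
time_s: 15.97
tool_pos: [0.5337, -0.2296, 0.2828]
tcp_rot: [-0.002, 0.042, 0.999, 0.001]
contact_force: [-0.1, 0.1, 0.8]
gripper_width: 1.008
finger_force: 0.0
```

Call:
{"method": "step_arm", "body": {
  "plan": [
    [[0, 0, -0.06, -4, 35, 1, -1], [0, 0, -0.12, -8, 70, 2, -1], [0, 0, -0.2, -12, 103, 4, -1], [0, 0, -0.2, -12, 103, 4, -1], [0, 0, -0.2, -12, 103, 4, -1]]
  ]
}}

```text
time_s: 16.38
tool_pos: [0.5548, -0.1294, 0.2796]
tcp_rot: [-0.001, -0.057, 0.998, 0.0]
contact_force: [-0.3, -0.8, 2.0]
gripper_width: 1.001
finger_force: 0.0
```

Call:
{"method": "step_arm", "body": {
  "plan": [
    [[0, 0, 0, 0, 0, 30, -1], [0, 0, 0, 0, 0, 60, -1], [0, 0, 0, 0, 0, 75, -1], [0, 0, 0, 0, 0, 75, -1], [0, 0, 0, 0, 0, 75, -1]]
  ]
}}

```text
time_s: 16.8
tool_pos: [0.5542, -0.1314, 0.2046]
tcp_rot: [-0.001, -0.056, 0.998, 0.0]
contact_force: [1.0, -0.1, 0.2]
gripper_width: 1.0
finger_force: 0.0
```

Call:
{"method": "step_arm", "body": {
  "plan": [
    [[0, 0, 0, 0, 0, 0, -1], [0, 0, 0, 0, 0, 0, -1], [0, 0, 0, 0, 0, 0, -1], [0, 0, 0, 0, 0, 0, -1], [0, 0, 0, 0, 0, 0, -1]]
  ]
}}

```text
time_s: 17.22
tool_pos: [0.5554, -0.1302, 0.2065]
tcp_rot: [0.001, -0.057, 0.998, -0.0]
contact_force: [0.3, 0.3, 0.0]
gripper_width: 1.0
finger_force: 0.0
```

```bash
python3 - <<'E'
from h import *
p=ctrl.get_image("top");q=ctrl.get_image("scene")
save(p,"t3.png",(150,130,430,290),2.8);find("buf_a",(100,50,28),0,[p,q]);find("board",(190,150,18),0,[p,q])
for e in ctrl.masks_of(p,"buf_a"):
    t=topmask(p,e["region"],.046)
    if t[1]<-230: print("pile",boxmask([p],[e["region"]],(100,50,28),18,t[[0,1,4]]))
go([[554.5,-130,180,96.8]])
E
```

```text
buf_a 0.88 top (array([683.9, 121.1, -60.1]), np.float64(0.864)) both (array([683.2, 121.1, -59.5]), np.float64(0.878))
buf_a 0.82 top (array([ 514.6, -335.4,  -17.5]), np.float64(0.932)) both (array([ 513.2, -335.9,  -17.6]), np.float64(0.767))
board 0.89 top (array([ 514.5, -332.4,  -16.7]), np.float64(0.799)) both (array([ 514. , -333.5,  -16.8]), np.float64(0.75))
pile (array([ 513.6, -331.5,  -17.7]), np.float64(0.906))
from [ 555.  -129.9  205.6] 96.6
   0,0,-0.0,0,-0,26   -> [ 554. -130.  180.] 97  q6~-20
```

View pics/t3.png

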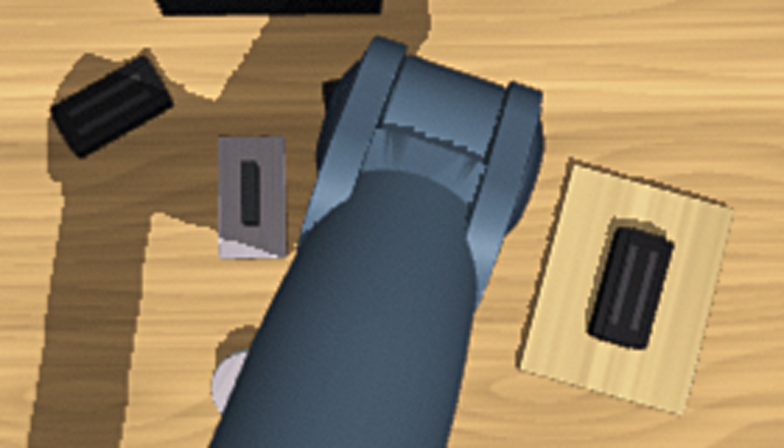

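Buffer A lies flat at the board centre, at crop (632,287). The arm hides B. Next I squeeze B.

Call:
{"method": "step_arm", "body": {
  "plan": [
    [[0, 0, 0, 0, 0, 12, -1], [0, 0, 0, 0, 0, 25, -1], [0, 0, 0, 0, 0, 25, -1], [0, 0, 0, 0, 0, 25, 1], [0, 0, 0, 0, 0, 25, 1]]
  ]
}}

```text
time_s: 17.98
tool_pos: [0.5551, -0.13, 0.181]
tcp_rot: [0.0, -0.057, 0.998, 0.0]
contact_force: [0.0, 0.5, 0.1]
gripper_width: 0.746
finger_force: 0.0
```

Call:
{"method": "step_arm", "body": {
  "plan": [
    [[0, 0, 0, 0, 0, 0, 1], [0, 0, 0, 0, 0, 0, 1], [0, 0, 0, 0, 0, 0, 1], [0, 0, 0, 0, 0, 0, 1], [0, 0, 0, 0, 0, 0, 1]]
  ]
}}

```text
time_s: 18.4
tool_pos: [0.5558, -0.1303, 0.182]
tcp_rot: [0.001, -0.057, 0.998, -0.0]
contact_force: [-0.4, 1.0, 6.1]
gripper_width: 0.553
finger_force: 62.2
```

Call:
{"method": "step_arm", "body": {
  "plan": [
    [[0, 0, 0, 0, 0, 0, 1], [0, 0, 0, 0, 0, 0, 1], [0, 0, 0, 0, 0, 0, 1], [0, 0, 0, 0, 0, 0, 1], [0, 0, 0, 0, 0, 0, 1]]
  ]
}}

```text
time_s: 18.82
tool_pos: [0.5557, -0.1302, 0.182]
tcp_rot: [0.001, -0.057, 0.998, -0.0]
contact_force: [-0.6, 0.9, 4.8]
gripper_width: 0.557
finger_force: 62.2
```

```bash
python3 - <<'E'
from h import *
s=ctrl.state();print(s["gripper_width"]*85,s["finger_force"],s["contact_force"])
x,y=loc(TOTE,70,0)
print("soft");go([[554.5,-130,310,96.7],[565,100,310,150],[x,y,310,175.1],[x,y,225,175.1]])
x,y=loc(BOARD,0,0);print("firm");go([[554.5,-130,310,96.7],[x,y,310,73.2],[x,y,250,73.2]])
E
```

```text
47.31455461615834 62.18897223472595 [-0.64430471  0.85115312  4.83917114]
soft
from [ 555.7 -130.2  182. ] 96.5
   0,0,-0.0,1,0,-128   -> [ 554. -130.  310.] 97  q6~-20
   0,0,-0.47,-18,114,-0   -> [560. -15. 310.] 123  q6~-35
   0,0,-0.46,-68,93,-0   -> [565. 100. 310.] 150  q6~-50
   0,0,-0.22,-98,54,-0   -> [568. 211. 310.] 162  q6~-52
   0,0,-0.22,-107,31,-0   -> [571. 323. 310.] 175  q6~-56
   0,0,-0.0,0,-0,85   -> [571. 323. 225.] 175  q6~-56
firm
from [ 555.7 -130.2  182. ] 96.5
   0,0,-0.0,1,0,-128   -> [ 554. -130.  310.] 97  q6~-20
   0,0,0.2,31,-98,-0   -> [ 535. -232.  310.] 85  q6~-18
   0,0,0.21,12,-103,-0   -> [ 515. -333.  310.] 73  q6~-16
   0,0,-0.0,-0,0,60   -> [ 515. -333.  250.] 73  q6~-16
```

B is firm too (47.3 mm). It goes on the pile.

Call:
{"method": "step_arm", "body": {
  "plan": [
    [[0, 0, 0, 0, 0, -25, 1], [0, 0, 0, 0, 0, -55, 1], [0, 0, 0, 0, 0, -90, 1], [0, 0, 0, 0, 0, -120, 1], [0, 0, 0, 0, 0, -128, 1]]
  ]
}}

```text
time_s: 19.23
tool_pos: [0.5565, -0.1305, 0.3138]
tcp_rot: [0.004, -0.057, 0.998, -0.001]
contact_force: [0.8, -1.0, -1.1]
gripper_width: 0.556
finger_force: 63.5
```

Call:
{"method": "step_arm", "body": {
  "plan": [
    [[0, 0, 0.04, 6, -20, 0, 1], [0, 0, 0.08, 12, -40, 0, 1], [0, 0, 0.12, 18, -60, 0, 1], [0, 0, 0.16, 25, -80, 0, 1], [0, 0, 0.2, 31, -98, 0, 1]]
  ]
}}

```text
time_s: 19.65
tool_pos: [0.5346, -0.2318, 0.3072]
tcp_rot: [-0.001, 0.044, 0.999, 0.0]
contact_force: [-0.5, 0.7, -1.5]
gripper_width: 0.553
finger_force: 63.4
```

Call:
{"method": "step_arm", "body": {
  "plan": [
    [[0, 0, 0.05, 3, -25, 0, 1], [0, 0, 0.1, 6, -50, 0, 1], [0, 0, 0.15, 9, -75, 0, 1], [0, 0, 0.19, 11, -95, 0, 1], [0, 0, 0.21, 12, -103, 0, 1]]
  ]
}}

```text
time_s: 20.07
tool_pos: [0.5136, -0.3349, 0.3071]
tcp_rot: [-0.001, 0.149, 0.989, -0.0]
contact_force: [0.1, -0.3, -1.8]
gripper_width: 0.555
finger_force: 63.4
```

Call:
{"method": "step_arm", "body": {
  "plan": [
    [[0, 0, 0, 0, 0, 10, 1], [0, 0, 0, 0, 0, 30, 1], [0, 0, 0, 0, 0, 50, 1], [0, 0, 0, 0, 0, 60, 1], [0, 0, 0, 0, 0, 60, 1]]
  ]
}}

```text
time_s: 20.48
tool_pos: [0.5133, -0.3301, 0.2447]
tcp_rot: [-0.003, 0.147, 0.989, 0.002]
contact_force: [-0.7, -0.0, -1.9]
gripper_width: 0.557
finger_force: 63.4
```

Call:
{"method": "step_arm", "body": {
  "plan": [
    [[0, 0, 0, 0, 0, 0, 1], [0, 0, 0, 0, 0, 0, 1], [0, 0, 0, 0, 0, 0, 1], [0, 0, 0, 0, 0, 0, 1], [0, 0, 0, 0, 0, 0, 1]]
  ]
}}

```text
time_s: 20.9
tool_pos: [0.515, -0.3328, 0.2497]
tcp_rot: [0.001, 0.147, 0.989, -0.0]
contact_force: [-0.1, -0.1, -1.7]
gripper_width: 0.559
finger_force: 63.4
```

```bash
python3 - <<'E'
from h import *
s=ctrl.state();print(s["gripper_width"]*85,s["finger_force"],s["contact_force"])
x,y=loc(BOARD,0,0);go([[x,y,228,73.2]])
q=ctrl.get_image("scene");p=ctrl.get_image("top");find("buf_a",(100,50,28),0,[p,q])
save(q,"s4.png",(130,80,330,230),4)
E
```

```text
47.49084053813762 63.410117626190186 [-0.13540767 -0.12573901 -1.65678957]
from [ 515.  -332.8  249.7] 73.1
   0,0,-0.0,0,-0,22   -> [ 515. -333.  228.] 73  q6~-16
buf_a 0.9 top (array([683.3, 122.4, -60.2]), np.float64(0.945)) both (array([683.3, 122.4, -60.1]), np.float64(0.919))
buf_a 0.75 top (array([ 490.3, -337.8,   84.6]), np.float64(0.373)) both (array([ 501.7, -341. ,  160.3]), np.float64(0.51))
buf_a 0.65 top (array([ 685.1, -116.3,  -81.8]), np.float64(0.923)) both (array([ 685. , -116.5,  -81.1]), np.float64(0.916))
buf_a 0.46 top (array([ 495.5, -298.2,   -2.3]), np.float64(0.082)) both None
```

View pics/s4.png

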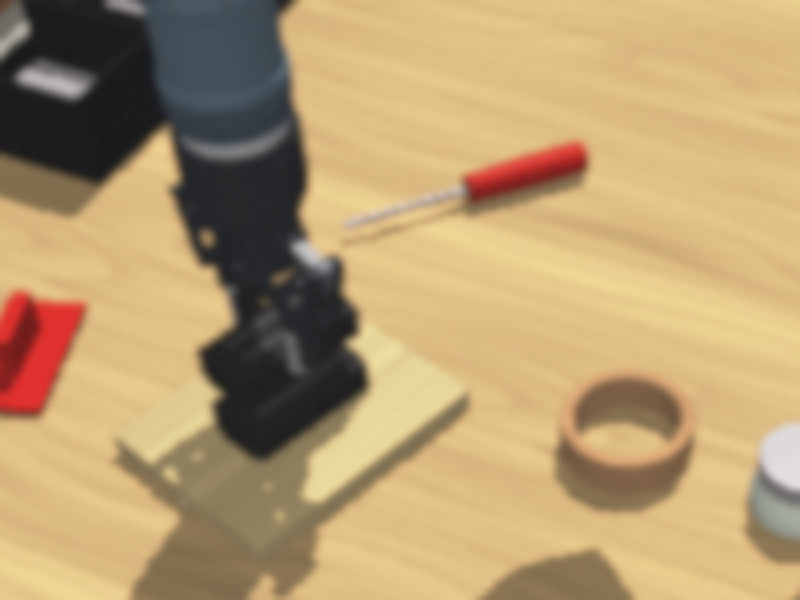

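The held buffer, at crop (275,345), hangs squarely above A at (290,400). Lower and release.

Call:
{"method": "step_arm", "body": {
  "plan": [
    [[0, 0, 0, 0, 0, 8, 1], [0, 0, 0, 0, 0, 15, 1], [0, 0, 0, 0, 0, 19, 1], [0, 0, 0, 0, 0, 21, 1], [0, 0, 0, 0, 0, 21, 1]]
  ]
}}

```text
time_s: 21.52
tool_pos: [0.5141, -0.3322, 0.228]
tcp_rot: [-0.001, 0.147, 0.989, 0.0]
contact_force: [-3.7, 1.5, 6.3]
gripper_width: 0.554
finger_force: 64.0
```

Call:
{"method": "step_arm", "body": {
  "plan": [
    [[0, 0, 0, 0, 0, 0, 1], [0, 0, 0, 0, 0, 0, 1], [0, 0, 0, 0, 0, 0, 1], [0, 0, 0, 0, 0, 0, -1], [0, 0, 0, 0, 0, 0, -1]]
  ]
}}

```text
time_s: 21.93
tool_pos: [0.5147, -0.3326, 0.2274]
tcp_rot: [0.0, 0.147, 0.989, 0.0]
contact_force: [-0.3, 0.9, 0.1]
gripper_width: 0.82
finger_force: 0.0
```

Call:
{"method": "step_arm", "body": {
  "plan": [
    [[0, 0, 0, 0, 0, 0, -1], [0, 0, 0, 0, 0, 0, -1], [0, 0, 0, 0, 0, 0, -1], [0, 0, 0, 0, 0, -15, -1], [0, 0, 0, 0, 0, -40, -1]]
  ]
}}

```text
time_s: 22.35
tool_pos: [0.5134, -0.3315, 0.2649]
tcp_rot: [-0.003, 0.147, 0.989, 0.002]
contact_force: [-0.2, 0.1, -0.1]
gripper_width: 0.998
finger_force: 0.0
```

Call:
{"method": "step_arm", "body": {
  "plan": [
    [[0, 0, 0, 0, 0, -30, -1], [0, 0, 0, 0, 0, -40, -1], [0, 0, 0, 0, 0, -40, -1], [0, 0, 0, 0, 0, -40, -1], [0, 0, 0, 0, 0, -40, -1]]
  ]
}}

```text
time_s: 22.77
tool_pos: [0.5142, -0.3322, 0.306]
tcp_rot: [-0.001, 0.147, 0.989, 0.001]
contact_force: [-0.3, -0.0, -0.5]
gripper_width: 1.001
finger_force: 0.0
```

```bash
python3 - <<'E'
from h import *
go([[685.3,-116.5,280,8.8],[685.3,-116.5,206,8.8]])
E
```

```text
from [ 514.2 -332.2  306. ] 73.0
   0,0,0.56,-50,128,13   -> [ 600. -224.  293.] 41  q6~29
   0,0,0.56,25,136,13   -> [ 685. -116.  280.] 9  q6~72
   0,0,0.0,-0,-0,74   -> [ 685. -116.  206.] 9  q6~72
```

Call:
{"method": "step_arm", "body": {
  "plan": [
    [[0, 0, 0.12, -12, 32, 3, -1], [0, 0, 0.24, -25, 64, 6, -1], [0, 0, 0.36, -38, 96, 10, -1], [0, 0, 0.47, -50, 128, 13, -1], [0, 0, 0.56, -50, 128, 13, -1]]
  ]
}}

```text
time_s: 23.18
tool_pos: [0.6017, -0.2194, 0.2914]
tcp_rot: [-0.002, 0.414, 0.91, 0.002]
contact_force: [-1.4, -0.1, -0.2]
gripper_width: 0.995
finger_force: 0.0
```

Call:
{"method": "step_arm", "body": {
  "plan": [
    [[0, 0, 0.12, 6, 34, 3, -1], [0, 0, 0.24, 12, 68, 6, -1], [0, 0, 0.36, 19, 102, 10, -1], [0, 0, 0.47, 25, 136, 13, -1], [0, 0, 0.56, 25, 136, 13, -1]]
  ]
}}

```text
time_s: 23.6
tool_pos: [0.6879, -0.111, 0.2779]
tcp_rot: [-0.002, 0.65, 0.76, 0.001]
contact_force: [-1.0, -0.6, -0.2]
gripper_width: 1.002
finger_force: 0.0
```

Call:
{"method": "step_arm", "body": {
  "plan": [
    [[0, 0, 0, 0, 0, 20, -1], [0, 0, 0, 0, 0, 50, -1], [0, 0, 0, 0, 0, 74, -1], [0, 0, 0, 0, 0, 74, -1], [0, 0, 0, 0, 0, 74, -1]]
  ]
}}

```text
time_s: 24.02
tool_pos: [0.6842, -0.116, 0.2043]
tcp_rot: [-0.003, 0.65, 0.76, -0.002]
contact_force: [-0.2, 0.1, 0.6]
gripper_width: 1.0
finger_force: 0.0
```

Call:
{"method": "step_arm", "body": {
  "plan": [
    [[0, 0, 0, 0, 0, 0, -1], [0, 0, 0, 0, 0, 0, -1], [0, 0, 0, 0, 0, 0, -1], [0, 0, 0, 0, 0, 0, -1], [0, 0, 0, 0, 0, 0, -1]]
  ]
}}

```text
time_s: 24.43
tool_pos: [0.6865, -0.1168, 0.2089]
tcp_rot: [0.001, 0.65, 0.76, 0.0]
contact_force: [0.7, 0.5, -0.6]
gripper_width: 1.002
finger_force: 0.0
```

```bash
python3 - <<'E'
from h import *
p=ctrl.get_image("top");q=ctrl.get_image("scene");find("buf_a",(100,50,28),0,[p,q])
for e in ctrl.masks_of(p,"buf_a"):
    t=topmask(p,e["region"],.074)
    if t[1]<-230: print("pile",t,boxmask([p],[e["region"]],(100,50,56),18,t[[0,1,4]]))
go([[685.3,-116.5,180,9.2]])
save(q,"s5.png",(130,80,430,305),2.6)
E
```

```text
buf_a 0.61 top (array([ 516.5, -340.9,  -17.4]), np.float64(0.951)) both (array([ 516.5, -341.3,  -17.4]), np.float64(0.602))
buf_a 0.57 top (array([683.1, 120.8, -59.1]), np.float64(0.911)) both (array([683.4, 121.9, -60.8]), np.float64(0.911))
pile [ 513.1 -327.6   99.8   52.8  -16.6] (array([ 513.5, -330.2,  -18.4]), np.float64(0.818))
from [ 686.  -116.6  207.8] 8.9
   0,0,-0.01,0,-1,28   -> [ 685. -116.  180.] 9  q6~71
```

View pics/s5.png

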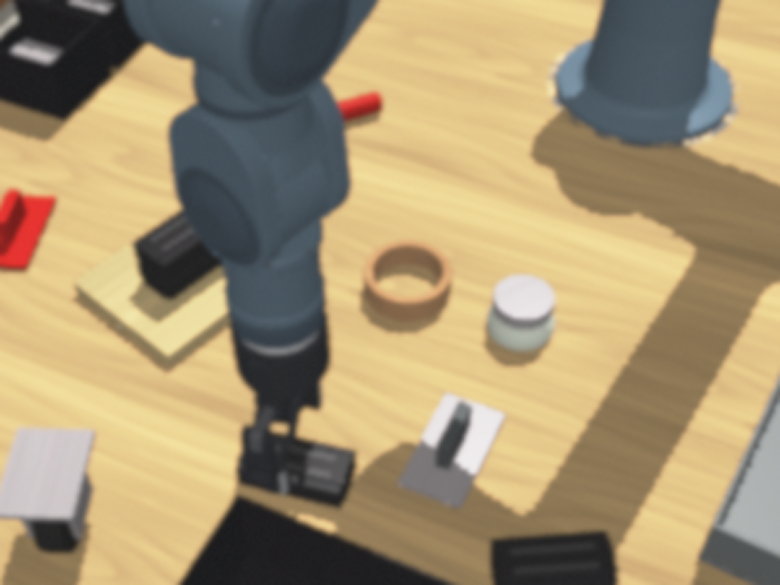

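The pile of two stands square at crop (178,250). The weight is at (453,450), and the gripper straddles C at (320,470). Next I squeeze C.

Call:
{"method": "step_arm", "body": {
  "plan": [
    [[0, 0, 0, 0, 0, 14, -1], [0, 0, 0, 0, 0, 27, -1], [0, 0, 0, 0, 0, 27, -1], [0, 0, 0, 0, 0, 27, 1], [0, 0, 0, 0, 0, 27, 1]]
  ]
}}

```text
time_s: 25.1
tool_pos: [0.6862, -0.1166, 0.1812]
tcp_rot: [0.0, 0.65, 0.76, 0.0]
contact_force: [0.3, -0.2, 0.0]
gripper_width: 0.748
finger_force: 0.0
```

Call:
{"method": "step_arm", "body": {
  "plan": [
    [[0, 0, 0, 0, 0, 0, 1], [0, 0, 0, 0, 0, 0, 1], [0, 0, 0, 0, 0, 0, 1], [0, 0, 0, 0, 0, 0, 1], [0, 0, 0, 0, 0, 0, 1]]
  ]
}}

```text
time_s: 25.52
tool_pos: [0.6867, -0.1168, 0.1831]
tcp_rot: [0.001, 0.65, 0.76, 0.001]
contact_force: [-2.6, 0.7, 7.2]
gripper_width: 0.411
finger_force: 61.6
```

Call:
{"method": "step_arm", "body": {
  "plan": [
    [[0, 0, 0, 0, 0, 0, 1], [0, 0, 0, 0, 0, 0, 1], [0, 0, 0, 0, 0, 0, 1], [0, 0, 0, 0, 0, 0, 1], [0, 0, 0, 0, 0, 0, 1]]
  ]
}}

```text
time_s: 25.93
tool_pos: [0.6867, -0.1168, 0.1832]
tcp_rot: [0.001, 0.65, 0.76, 0.001]
contact_force: [-1.3, 0.0, 7.1]
gripper_width: 0.407
finger_force: 61.6
```

```bash
python3 - <<'E'
from h import *
s=ctrl.state();print(s["gripper_width"]*85,s["finger_force"],s["contact_force"])
x,y=loc(TOTE,60,0)
print("soft");go([[685.3,-116.5,310,9],[600,100,310,-3],[x,y,310,-4.9],[x,y,225,-4.9]])
x,y=loc(BOARD,0,0);print("firm");go([[685.3,-116.5,330,9],[x,y,340,73.2],[x,y,275,73.2]])
E
```

```text
34.556037257374705 61.63345813751221 [-1.33060397  0.02139501  7.07022922]
soft
from [ 686.7 -116.8  183.2] 8.9
   0,0,-0.0,1,-1,-127   -> [ 685. -116.  310.] 9  q6~71
   0,0,0.1,113,-26,0   -> [643.  -8. 310.] 3  q6~86
   0,0,0.11,110,-36,0   -> [600. 100. 310.] -3  q6~102
   0,0,0.02,111,-26,0   -> [581. 212. 310.] -4  q6~114
   0,0,0.01,110,-28,0   -> [561. 324. 310.] -5  q6~125
   0,0,0.0,0,-0,85   -> [561. 324. 225.] -5  q6~125
firm
from [ 686.7 -116.8  183.2] 8.9
   0,0,-0.0,1,-1,-147   -> [ 685. -116.  330.] 9  q6~71
   0,0,-0.56,-94,-101,-5   -> [ 600. -224.  335.] 41  q6~28
   0,0,-0.56,-26,-136,-5   -> [ 515. -333.  340.] 73  q6~-16
   0,0,-0.0,-0,0,65   -> [ 515. -333.  275.] 73  q6~-16
```

C is soft (34.6 mm), so it goes to the grey tote.

Call:
{"method": "step_arm", "body": {
  "plan": [
    [[0, 0, 0, 0, 0, -25, 1], [0, 0, 0, 0, 0, -55, 1], [0, 0, 0, 0, 0, -90, 1], [0, 0, 0, 0, 0, -120, 1], [0, 0, 0, 0, 0, -127, 1]]
  ]
}}

```text
time_s: 26.35
tool_pos: [0.6877, -0.117, 0.3147]
tcp_rot: [0.005, 0.65, 0.76, 0.002]
contact_force: [1.6, -1.1, -0.7]
gripper_width: 0.412
finger_force: 60.9
```

Call:
{"method": "step_arm", "body": {
  "plan": [
    [[0, 0, 0.02, 22, -5, 0, 1], [0, 0, 0.04, 45, -10, 0, 1], [0, 0, 0.06, 68, -15, 0, 1], [0, 0, 0.08, 91, -20, 0, 1], [0, 0, 0.1, 113, -26, 0, 1]]
  ]
}}

```text
time_s: 26.77
tool_pos: [0.6422, -0.0079, 0.3068]
tcp_rot: [-0.0, 0.688, 0.726, -0.0]
contact_force: [0.7, 1.5, -1.7]
gripper_width: 0.414
finger_force: 60.9
```

Call:
{"method": "step_arm", "body": {
  "plan": [
    [[0, 0, 0.02, 22, -7, 0, 1], [0, 0, 0.04, 44, -14, 0, 1], [0, 0, 0.06, 66, -21, 0, 1], [0, 0, 0.08, 88, -28, 0, 1], [0, 0, 0.11, 110, -36, 0, 1]]
  ]
}}

```text
time_s: 27.18
tool_pos: [0.6002, 0.0999, 0.3069]
tcp_rot: [-0.0, 0.727, 0.687, -0.0]
contact_force: [0.1, 0.4, -1.9]
gripper_width: 0.407
finger_force: 60.9
```

Call:
{"method": "step_arm", "body": {
  "plan": [
    [[0, 0, 0, 22, -5, 0, 1], [0, 0, 0.01, 44, -10, 0, 1], [0, 0, 0.01, 66, -15, 0, 1], [0, 0, 0.02, 88, -20, 0, 1], [0, 0, 0.02, 111, -26, 0, 1]]
  ]
}}

```text
time_s: 27.6
tool_pos: [0.5806, 0.212, 0.307]
tcp_rot: [-0.0, 0.733, 0.68, -0.0]
contact_force: [-0.1, -0.5, -1.7]
gripper_width: 0.409
finger_force: 60.9
```

Call:
{"method": "step_arm", "body": {
  "plan": [
    [[0, 0, 0, 25, -6, 0, 1], [0, 0, 0, 50, -12, 0, 1], [0, 0, 0.01, 75, -19, 0, 1], [0, 0, 0.01, 98, -25, 0, 1], [0, 0, 0.01, 110, -28, 0, 1]]
  ]
}}

```text
time_s: 28.02
tool_pos: [0.5603, 0.3254, 0.3069]
tcp_rot: [-0.001, 0.736, 0.677, -0.0]
contact_force: [1.1, -0.4, -2.1]
gripper_width: 0.412
finger_force: 60.9
```

Call:
{"method": "step_arm", "body": {
  "plan": [
    [[0, 0, 0, 0, 0, 15, 1], [0, 0, 0, 0, 0, 45, 1], [0, 0, 0, 0, 0, 75, 1], [0, 0, 0, 0, 0, 85, 1], [0, 0, 0, 0, 0, 85, 1]]
  ]
}}

```text
time_s: 28.43
tool_pos: [0.5595, 0.3216, 0.2187]
tcp_rot: [-0.001, 0.737, 0.676, -0.004]
contact_force: [-0.5, -0.2, -1.9]
gripper_width: 0.41
finger_force: 60.9
```

Call:
{"method": "step_arm", "body": {
  "plan": [
    [[0, 0, 0, 0, 0, 0, 1], [0, 0, 0, 0, 0, 0, 1], [0, 0, 0, 0, 0, 0, 1], [0, 0, 0, 0, 0, 0, 1], [0, 0, 0, 0, 0, 0, 1]]
  ]
}}

```text
time_s: 28.85
tool_pos: [0.562, 0.3231, 0.2242]
tcp_rot: [0.0, 0.737, 0.676, 0.001]
contact_force: [0.6, -0.1, -0.9]
gripper_width: 0.411
finger_force: 60.9
```

```bash
python3 - <<'E'
from h import *
s=ctrl.state();print(s["gripper_width"]*85,s["finger_force"],s["contact_force"])
x,y=loc(TOTE,60,0);go([[x,y,189,-4.9]])
q=ctrl.get_image("scene");save(q,"s6.png",(310,80,560,330),2.4)
E
```

```text
34.91603706034907 60.89213848114014 [ 0.58465125 -0.11731539 -0.89155964]
from [562.  323.1 224.2] -4.9
   0,0,0.0,1,-1,35   -> [561. 324. 189.] -5  q6~125
```

View pics/s6.png

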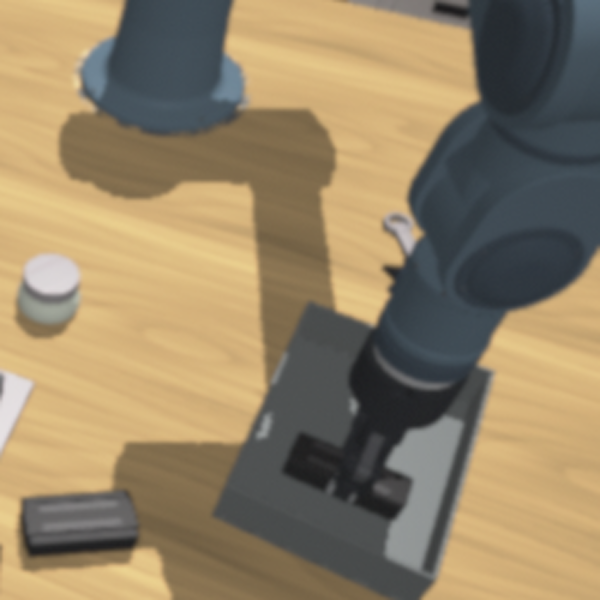

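C is held level inside the grey tote at crop (345,475), clear of the walls. Lower and release with a partial opening.

Call:
{"method": "step_arm", "body": {
  "plan": [
    [[0, 0, 0, 0, 0, 12, 1], [0, 0, 0, 0, 0, 24, 1], [0, 0, 0, 0, 0, 32, 1], [0, 0, 0, 0, 0, 35, 1], [0, 0, 0, 0, 0, 35, 1]]
  ]
}}

```text
time_s: 29.32
tool_pos: [0.5609, 0.3228, 0.1874]
tcp_rot: [-0.0, 0.736, 0.676, -0.001]
contact_force: [-0.2, -0.2, -2.0]
gripper_width: 0.411
finger_force: 60.9
```

Call:
{"method": "step_arm", "body": {
  "plan": [
    [[0, 0, 0, 0, 0, 0, 1], [0, 0, 0, 0, 0, 0, 1], [0, 0, 0, 0, 0, 0, -0.6], [0, 0, 0, 0, 0, 0, -0.6], [0, 0, 0, 0, 0, 0, -0.6]]
  ]
}}

```text
time_s: 29.73
tool_pos: [0.5616, 0.323, 0.188]
tcp_rot: [0.0, 0.737, 0.676, 0.0]
contact_force: [-0.0, 0.9, -0.2]
gripper_width: 0.796
finger_force: 0.0
```

Call:
{"method": "step_arm", "body": {
  "plan": [
    [[0, 0, 0, 0, 0, 0, -0.6], [0, 0, 0, 0, 0, 0, -0.6], [0, 0, 0, 0, 0, -15, -0.6], [0, 0, 0, 0, 0, -40, -0.6], [0, 0, 0, 0, 0, -70, -0.6]]
  ]
}}

```text
time_s: 30.15
tool_pos: [0.5604, 0.3224, 0.2565]
tcp_rot: [-0.001, 0.737, 0.676, -0.002]
contact_force: [0.6, -0.5, 0.3]
gripper_width: 0.806
finger_force: 0.0
```

Call:
{"method": "step_arm", "body": {
  "plan": [
    [[0, 0, 0, 0, 0, -30, -1], [0, 0, 0, 0, 0, -40, -1], [0, 0, 0, 0, 0, -40, -1], [0, 0, 0, 0, 0, -40, -1], [0, 0, 0, 0, 0, -40, -1]]
  ]
}}

```text
time_s: 30.57
tool_pos: [0.5608, 0.3226, 0.2958]
tcp_rot: [-0.0, 0.737, 0.676, -0.001]
contact_force: [1.1, -0.4, 0.2]
gripper_width: 1.002
finger_force: 0.0
```

```bash
python3 - <<'E'
from h import *
go([[683.3,122,285,29.8],[683.3,122,206,29.8]])
E
```

```text
from [560.8 322.6 295.8] -4.9
   0,0,-0.3,-95,70,5   -> [622. 222. 290.] 12  q6~97
   0,0,-0.31,-111,38,6   -> [683. 122. 285.] 30  q6~70
   0,0,0.0,0,0,79   -> [683. 122. 206.] 30  q6~70
```

Call:
{"method": "step_arm", "body": {
  "plan": [
    [[0, 0, -0.08, -25, 18, 1, -1], [0, 0, -0.16, -50, 36, 2, -1], [0, 0, -0.23, -75, 54, 4, -1], [0, 0, -0.3, -95, 70, 5, -1], [0, 0, -0.3, -95, 70, 5, -1]]
  ]
}}

```text
time_s: 30.98
tool_pos: [0.6246, 0.218, 0.2896]
tcp_rot: [-0.0, 0.628, 0.778, -0.002]
contact_force: [-0.4, 1.0, 0.6]
gripper_width: 1.001
finger_force: 0.0
```

Call:
{"method": "step_arm", "body": {
  "plan": [
    [[0, 0, -0.08, -28, 10, 1, -1], [0, 0, -0.16, -56, 20, 2, -1], [0, 0, -0.24, -84, 30, 4, -1], [0, 0, -0.31, -111, 38, 6, -1], [0, 0, -0.31, -111, 38, 6, -1]]
  ]
}}

```text
time_s: 31.4
tool_pos: [0.6851, 0.1175, 0.2836]
tcp_rot: [-0.001, 0.501, 0.865, -0.002]
contact_force: [0.7, -0.2, -0.3]
gripper_width: 0.995
finger_force: 0.0
```

Call:
{"method": "step_arm", "body": {
  "plan": [
    [[0, 0, 0, 0, 0, 20, -1], [0, 0, 0, 0, 0, 50, -1], [0, 0, 0, 0, 0, 79, -1], [0, 0, 0, 0, 0, 79, -1], [0, 0, 0, 0, 0, 79, -1]]
  ]
}}

```text
time_s: 31.82
tool_pos: [0.6815, 0.1225, 0.2043]
tcp_rot: [-0.003, 0.499, 0.866, -0.002]
contact_force: [-0.3, 0.5, 0.3]
gripper_width: 1.0
finger_force: 0.0
```

Call:
{"method": "step_arm", "body": {
  "plan": [
    [[0, 0, 0, 0, 0, 0, -1], [0, 0, 0, 0, 0, 0, -1], [0, 0, 0, 0, 0, 0, -1], [0, 0, 0, 0, 0, 0, -1], [0, 0, 0, 0, 0, 0, -1]]
  ]
}}

```text
time_s: 32.23
tool_pos: [0.6844, 0.1221, 0.2091]
tcp_rot: [0.001, 0.499, 0.866, 0.001]
contact_force: [0.2, -1.0, 0.6]
gripper_width: 0.999
finger_force: 0.0
```

```bash
python3 - <<'E'
from h import *
p=ctrl.get_image("top");q=ctrl.get_image("scene");find("buf_a",(100,50,28),0,[p,q]);find("weight",(110,60,8),0,[p,q],.5)
for e in ctrl.masks_of(p,"buf_a"):
    t=topmask(p,e["region"],.074)
    if t[1]<-230: print("pile",t,boxmask([p],[e["region"]],(100,50,56),18,t[[0,1,4]]))
go([[683.3,122,181,29.8]])
save(p,"t7.png",(50,130,430,310),2.1)
E
```

```text
buf_a 0.96 top (array([697.3,  88.6,  31.4]), np.float64(0.25)) both (array([672.4,  88.8,  23.2]), np.float64(0.363))
buf_a 0.78 top (array([ 516.6, -341. ,  -18.5]), np.float64(0.95)) both (array([ 516.6, -341. ,  -18.6]), np.float64(0.524))
buf_a 0.63 top (array([ 543.1, -289.7,  -58.5]), np.float64(0.016)) both (array([ 570.4, -301.9,  -21.2]), np.float64(0.203))
weight 0.79 top (array([ 6.036e+02, -3.000e-01, -5.000e-01]), np.float64(0.906)) both (array([ 6.014e+02, -1.400e+00,  4.000e-01]), np.float64(0.926))
weight 0.75 top (array([ 536.2, -545.1,   20.5]), np.float64(0.956)) both (array([ 534.9, -544.7,   20.4]), np.float64(0.94))
pile [ 513.2 -327.6  102.    54.4  -18.8] (array([ 514.8, -332.5,  -19. ]), np.float64(0.864))
pile [ 533.8 -304.2   15.     4.4  -20.5] (array([ 538.7, -273.3,  -65.6]), np.float64(0.014))
from [683.8 122.  207.7] 30.1
   0,0,0.0,0,-0,27   -> [683. 122. 181.] 30  q6~70
```

View pics/t7.png

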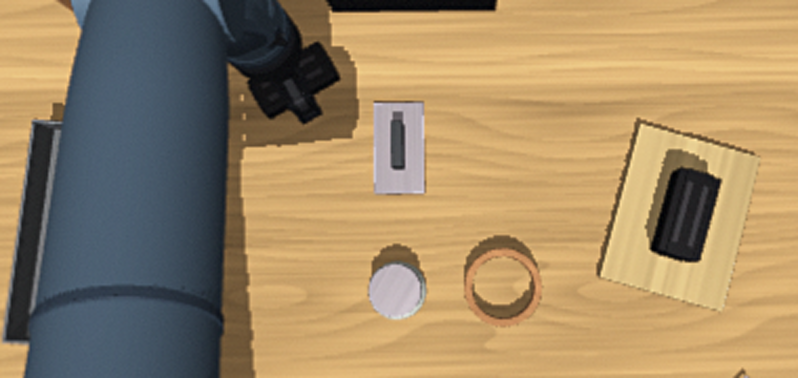

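The pile is intact at crop (687,213), the weight stands at (400,148), and the gripper straddles D at (305,80). Next I squeeze D.

Call:
{"method": "step_arm", "body": {
  "plan": [
    [[0, 0, 0, 0, 0, 14, -1], [0, 0, 0, 0, 0, 26, -1], [0, 0, 0, 0, 0, 26, -1], [0, 0, 0, 0, 0, 26, 1], [0, 0, 0, 0, 0, 26, 1]]
  ]
}}

```text
time_s: 33.0
tool_pos: [0.6837, 0.122, 0.1816]
tcp_rot: [-0.0, 0.499, 0.866, -0.0]
contact_force: [-0.0, -0.7, 0.6]
gripper_width: 0.749
finger_force: 0.0
```

Call:
{"method": "step_arm", "body": {
  "plan": [
    [[0, 0, 0, 0, 0, 0, 1], [0, 0, 0, 0, 0, 0, 1], [0, 0, 0, 0, 0, 0, 1], [0, 0, 0, 0, 0, 0, 1], [0, 0, 0, 0, 0, 0, 1]]
  ]
}}

```text
time_s: 33.42
tool_pos: [0.6845, 0.122, 0.1839]
tcp_rot: [0.001, 0.499, 0.866, 0.001]
contact_force: [-2.2, -0.0, 6.5]
gripper_width: 0.409
finger_force: 61.8
```

Call:
{"method": "step_arm", "body": {
  "plan": [
    [[0, 0, 0, 0, 0, 0, 1], [0, 0, 0, 0, 0, 0, 1], [0, 0, 0, 0, 0, 0, 1], [0, 0, 0, 0, 0, 0, 1], [0, 0, 0, 0, 0, 0, 1]]
  ]
}}

```text
time_s: 33.83
tool_pos: [0.6845, 0.1221, 0.1839]
tcp_rot: [0.001, 0.499, 0.866, 0.001]
contact_force: [-2.1, 0.7, 6.5]
gripper_width: 0.412
finger_force: 61.8
```

```bash
python3 - <<'E'
from h import *
s=ctrl.state();print(s["gripper_width"]*85,s["finger_force"],s["contact_force"])
x,y=loc(TOTE,-55,0)
print("soft");go([[683.3,122,310,29.9],[x,y,310,-4.9],[x,y,225,-4.9]])
x,y=loc(BOARD,0,0);print("firm");go([[683.3,122,330,29.9],[600,-60,340,50],[x,y,340,73.2],[x,y,275,73.2]])
E
```

```text
35.0015140968765 61.75879240036011 [-2.11526403  0.72200618  6.45763663]
soft
from [684.5 122.1 183.9] 30.1
   0,0,0.0,1,-1,-126   -> [683. 122. 310.] 30  q6~70
   0,0,0.31,151,-50,-0   -> [565. 228. 310.] 13  q6~99
   0,0,0.3,128,-93,-0   -> [446. 334. 310.] -5  q6~132
   0,0,0.0,0,0,85   -> [446. 334. 225.] -5  q6~132
firm
from [684.5 122.1 183.9] 30.1
   0,0,0.0,1,-1,-146   -> [683. 122. 330.] 30  q6~70
   0,0,-0.17,-58,-82,-5   -> [642.  31. 335.] 40  q6~53
   0,0,-0.18,-44,-90,-5   -> [600. -60. 340.] 50  q6~34
   0,0,-0.2,-55,-132,-0   -> [ 558. -197.  340.] 62  q6~9
   0,0,-0.2,-27,-140,-0   -> [ 515. -333.  340.] 73  q6~-16
   0,0,-0.0,0,-0,65   -> [ 515. -333.  275.] 73  q6~-16
```

D is soft (35.0 mm), so it goes to the other half of the tote.

Call:
{"method": "step_arm", "body": {
  "plan": [
    [[0, 0, 0, 0, 0, -25, 1], [0, 0, 0, 0, 0, -55, 1], [0, 0, 0, 0, 0, -90, 1], [0, 0, 0, 0, 0, -120, 1], [0, 0, 0, 0, 0, -126, 1]]
  ]
}}

```text
time_s: 34.25
tool_pos: [0.6856, 0.1222, 0.3147]
tcp_rot: [0.004, 0.499, 0.866, 0.003]
contact_force: [1.8, 0.6, -1.0]
gripper_width: 0.409
finger_force: 61.1
```

Call:
{"method": "step_arm", "body": {
  "plan": [
    [[0, 0, 0.06, 30, -10, 0, 1], [0, 0, 0.12, 60, -20, 0, 1], [0, 0, 0.18, 90, -30, 0, 1], [0, 0, 0.25, 121, -40, 0, 1], [0, 0, 0.31, 151, -50, 0, 1]]
  ]
}}

```text
time_s: 34.67
tool_pos: [0.5634, 0.2283, 0.3069]
tcp_rot: [-0.0, 0.629, 0.778, -0.0]
contact_force: [-0.3, -0.3, -1.8]
gripper_width: 0.408
finger_force: 61.0
```

Call:
{"method": "step_arm", "body": {
  "plan": [
    [[0, 0, 0.08, 32, -23, 0, 1], [0, 0, 0.15, 64, -46, 0, 1], [0, 0, 0.22, 96, -69, 0, 1], [0, 0, 0.28, 118, -86, 0, 1], [0, 0, 0.3, 128, -93, 0, 1]]
  ]
}}

```text
time_s: 35.08
tool_pos: [0.4432, 0.3346, 0.307]
tcp_rot: [-0.001, 0.736, 0.677, -0.001]
contact_force: [-0.7, 0.3, -1.5]
gripper_width: 0.41
finger_force: 61.0
```

Call:
{"method": "step_arm", "body": {
  "plan": [
    [[0, 0, 0, 0, 0, 15, 1], [0, 0, 0, 0, 0, 45, 1], [0, 0, 0, 0, 0, 75, 1], [0, 0, 0, 0, 0, 85, 1], [0, 0, 0, 0, 0, 85, 1]]
  ]
}}

```text
time_s: 35.5
tool_pos: [0.4447, 0.3317, 0.2193]
tcp_rot: [-0.001, 0.737, 0.676, -0.004]
contact_force: [-0.4, -0.2, -1.3]
gripper_width: 0.408
finger_force: 61.0
```

Call:
{"method": "step_arm", "body": {
  "plan": [
    [[0, 0, 0, 0, 0, 0, 1], [0, 0, 0, 0, 0, 0, 1], [0, 0, 0, 0, 0, 0, 1], [0, 0, 0, 0, 0, 0, 1], [0, 0, 0, 0, 0, 0, 1]]
  ]
}}

```text
time_s: 35.92
tool_pos: [0.4474, 0.3331, 0.2239]
tcp_rot: [0.0, 0.737, 0.676, 0.001]
contact_force: [-0.7, -0.6, -1.6]
gripper_width: 0.41
finger_force: 61.0
```

```bash
python3 - <<'E'
from h import *
s=ctrl.state();print(s["gripper_width"]*85,s["finger_force"],s["contact_force"])
x,y=loc(TOTE,-55,0);go([[x,y,189,-4.9]])
q=ctrl.get_image("scene");save(q,"s8.png",(310,80,560,330),2.4)
E
```

```text
34.85091127318567 61.03594779968262 [-0.65388441 -0.57098261 -1.56621175]
from [447.4 333.1 223.9] -4.9
   0,0,0.0,0,-1,35   -> [446. 334. 189.] -5  q6~132
```

View pics/s8.png

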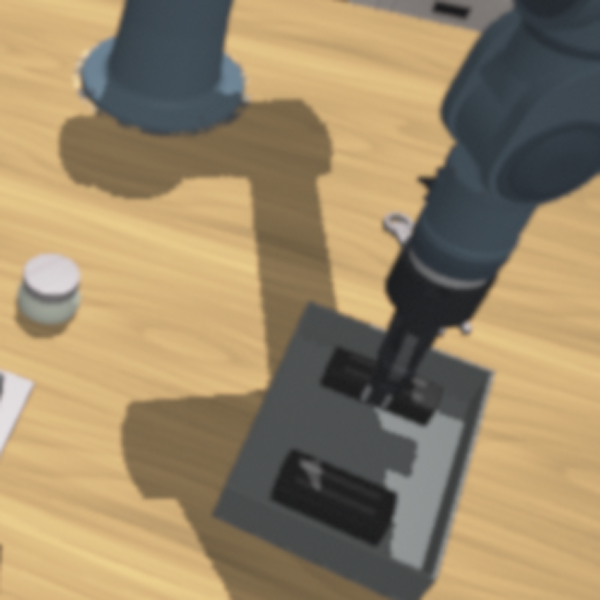

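C lies flat in the tote at crop (333,498), and D is held over the free half at (382,385). Lower, release and lift.

Call:
{"method": "step_arm", "body": {
  "plan": [
    [[0, 0, 0, 0, 0, 12, 1], [0, 0, 0, 0, 0, 24, 1], [0, 0, 0, 0, 0, 32, 1], [0, 0, 0, 0, 0, 35, 1], [0, 0, 0, 0, 0, 35, 1]]
  ]
}}

```text
time_s: 36.38
tool_pos: [0.4466, 0.3327, 0.188]
tcp_rot: [-0.0, 0.737, 0.676, -0.0]
contact_force: [0.3, 0.6, -1.7]
gripper_width: 0.403
finger_force: 61.0
```

Call:
{"method": "step_arm", "body": {
  "plan": [
    [[0, 0, 0, 0, 0, 0, 1], [0, 0, 0, 0, 0, 0, 1], [0, 0, 0, 0, 0, 0, -0.6], [0, 0, 0, 0, 0, 0, -0.6], [0, 0, 0, 0, 0, 0, -0.6]]
  ]
}}

```text
time_s: 36.8
tool_pos: [0.447, 0.333, 0.188]
tcp_rot: [0.0, 0.737, 0.676, 0.0]
contact_force: [-0.7, 0.7, 0.2]
gripper_width: 0.795
finger_force: 0.0
```

Call:
{"method": "step_arm", "body": {
  "plan": [
    [[0, 0, 0, 0, 0, 0, -0.6], [0, 0, 0, 0, 0, 0, -0.6], [0, 0, 0, 0, 0, -15, -0.6], [0, 0, 0, 0, 0, -40, -0.6], [0, 0, 0, 0, 0, -70, -0.6]]
  ]
}}

```text
time_s: 37.22
tool_pos: [0.4457, 0.3322, 0.2568]
tcp_rot: [-0.001, 0.737, 0.676, -0.002]
contact_force: [-0.1, 1.3, -0.7]
gripper_width: 0.802
finger_force: 0.0
```

Call:
{"method": "step_arm", "body": {
  "plan": [
    [[0, 0, 0, 0, 0, -30, -1], [0, 0, 0, 0, 0, -70, -1], [0, 0, 0, 0, 0, -90, -1], [0, 0, 0, 0, 0, -90, -1], [0, 0, 0, 0, 0, -90, -1]]
  ]
}}

```text
time_s: 37.63
tool_pos: [0.4474, 0.3332, 0.3494]
tcp_rot: [0.0, 0.737, 0.676, 0.002]
contact_force: [0.1, 0.4, -1.3]
gripper_width: 1.003
finger_force: 0.0
```

```bash
python3 - <<'E'
from h import *
p=ctrl.get_image("top");q=ctrl.get_image("scene");find("weight",(110,60,8),0,[p,q],.5);find("buf_a",(100,50,28),4,[p,q])
save(p,"t9.png")
go([[602,-1,310,90],[602,-1,215,90]])
E
```

```text
weight 0.66 top (array([ 537.6, -543.6,   19.9]), np.float64(0.927)) both (array([ 535.4, -543.9,   18.4]), np.float64(0.915))
weight 0.56 top (array([601.2,  -0.9,  -0. ]), np.float64(0.957)) both (array([ 6.016e+02, -1.400e+00, -2.000e-01]), np.float64(0.954))
buf_a 0.9 top (array([ 515.8, -340.7,  -17.2]), np.float64(0.94)) both (array([ 515. , -340.4,  -17.6]), np.float64(0.666))
buf_a 0.75 top (array([562.3, 322.2,  86.2]), np.float64(0.952)) both (array([562.3, 322.2,  86.2]), np.float64(0.925))
buf_a 0.64 top (array([449.3, 333.5,  85.9]), np.float64(0.929)) both (array([449.6, 333.6,  86. ]), np.float64(0.893))
from [446.3 332.5 346.1] -4.9
   0,0,-0.55,-106,61,12   -> [498. 221. 334.] 27  q6~87
   0,0,-0.55,-123,-3,12   -> [550. 110. 322.] 58  q6~43
   0,0,-0.56,-103,-67,12   -> [602.  -1. 310.] 90  q6~-0
   0,0,0.0,1,-0,95   -> [602.  -1. 215.] 90  q6~-0
```

View pics/t9.png

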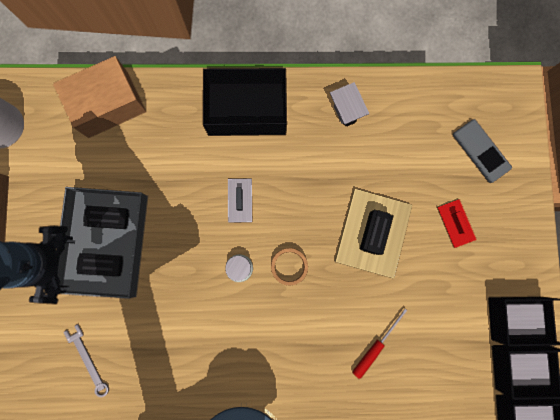

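Both soft buffers lie flat in the tote at px (105,217) and (100,264). The pile is at (376,232), the weight is at (240,199), and no buffer is left on the table. Fetching the weight.

Call:
{"method": "step_arm", "body": {
  "plan": [
    [[0, 0, -0.12, -22, 12, 2, -1], [0, 0, -0.24, -44, 25, 4, -1], [0, 0, -0.36, -66, 38, 7, -1], [0, 0, -0.48, -88, 50, 10, -1], [0, 0, -0.55, -106, 61, 12, -1]]
  ]
}}

```text
time_s: 38.35
tool_pos: [0.4986, 0.2205, 0.3345]
tcp_rot: [-0.001, 0.523, 0.852, -0.001]
contact_force: [0.9, -0.5, -1.1]
gripper_width: 0.999
finger_force: 0.0
```

Call:
{"method": "step_arm", "body": {
  "plan": [
    [[0, 0, -0.12, -25, 0, 2, -1], [0, 0, -0.24, -50, -1, 4, -1], [0, 0, -0.36, -75, -2, 7, -1], [0, 0, -0.47, -100, -2, 10, -1], [0, 0, -0.55, -123, -3, 12, -1]]
  ]
}}

```text
time_s: 38.77
tool_pos: [0.5512, 0.1094, 0.3225]
tcp_rot: [-0.001, 0.272, 0.962, -0.0]
contact_force: [0.9, 1.2, -0.0]
gripper_width: 0.992
finger_force: 0.0
```

Call:
{"method": "step_arm", "body": {
  "plan": [
    [[0, 0, -0.12, -25, -16, 3, -1], [0, 0, -0.24, -50, -32, 6, -1], [0, 0, -0.36, -75, -48, 9, -1], [0, 0, -0.47, -95, -62, 11, -1], [0, 0, -0.56, -103, -67, 12, -1]]
  ]
}}

```text
time_s: 39.18
tool_pos: [0.6039, -0.0036, 0.3102]
tcp_rot: [-0.001, -0.003, 1.0, -0.0]
contact_force: [0.7, -0.2, 0.0]
gripper_width: 1.0
finger_force: 0.0
```

Call:
{"method": "step_arm", "body": {
  "plan": [
    [[0, 0, 0, 0, 0, 25, -1], [0, 0, 0, 0, 0, 60, -1], [0, 0, 0, 0, 0, 90, -1], [0, 0, 0, 0, 0, 95, -1], [0, 0, 0, 0, 0, 95, -1]]
  ]
}}

```text
time_s: 39.6
tool_pos: [0.6012, -0.0003, 0.2136]
tcp_rot: [-0.004, -0.002, 1.0, 0.0]
contact_force: [-0.7, -0.5, 0.4]
gripper_width: 0.999
finger_force: 0.0
```

Call:
{"method": "step_arm", "body": {
  "plan": [
    [[0, 0, 0, 0, 0, 0, -1], [0, 0, 0, 0, 0, 0, -1], [0, 0, 0, 0, 0, 0, -1], [0, 0, 0, 0, 0, 0, -1], [0, 0, 0, 0, 0, 0, -1]]
  ]
}}

```text
time_s: 40.02
tool_pos: [0.6038, -0.0005, 0.2181]
tcp_rot: [0.001, -0.002, 1.0, -0.0]
contact_force: [-0.1, -0.2, -0.4]
gripper_width: 1.0
finger_force: 0.0
```

```bash
python3 - <<'E'
from h import *
go([[601.5,-1.2,187,90]])
p=ctrl.get_image("top");q=ctrl.get_image("scene");find("weight",(110,60,8),0,[p,q],.5)
E
```

```text
from [ 6.038e+02 -5.000e-01  2.181e+02] 90.2
   0,0,0.0,2,-1,31   -> [602.  -1. 187.] 90  q6~-0
weight 0.76 top (array([579.3,  -8.4,  -0. ]), np.float64(0.363)) both (array([ 6.015e+02, -2.400e+00,  1.000e-01]), np.float64(0.659))
weight 0.7 top (array([ 518.2, -343.7,  -15.7]), np.float64(0.816)) both None
```

Call:
{"method": "step_arm", "body": {
  "plan": [
    [[0, 0, 0, 1, -1, 15, -1], [0, 0, 0, 2, -1, 29, -1], [0, 0, 0, 2, -1, 29, -1], [0, 0, 0, 2, -1, 29, 1], [0, 0, 0, 2, -1, 29, 1]]
  ]
}}

```text
time_s: 40.63
tool_pos: [0.6014, -0.0015, 0.1882]
tcp_rot: [0.0, -0.002, 1.0, 0.0]
contact_force: [0.6, 0.5, -0.0]
gripper_width: 0.749
finger_force: 0.0
```

Call:
{"method": "step_arm", "body": {
  "plan": [
    [[0, 0, 0, 0, 0, 0, 1], [0, 0, 0, 0, 0, 0, 1], [0, 0, 0, 0, 0, 0, 1], [0, 0, 0, 0, 0, 0, 1], [0, 0, 0, 0, 0, 0, 1]]
  ]
}}

```text
time_s: 41.05
tool_pos: [0.6015, -0.0013, 0.1884]
tcp_rot: [0.001, -0.002, 1.0, 0.0]
contact_force: [-0.4, 0.8, 2.6]
gripper_width: 0.154
finger_force: 59.7
```

Call:
{"method": "step_arm", "body": {
  "plan": [
    [[0, 0, 0, 0, 0, 0, 1], [0, 0, 0, 0, 0, 0, 1], [0, 0, 0, 0, 0, 0, 1], [0, 0, 0, 0, 0, 0, 1], [0, 0, 0, 0, 0, 0, 1]]
  ]
}}

```text
time_s: 41.47
tool_pos: [0.6015, -0.0014, 0.1884]
tcp_rot: [0.001, -0.002, 1.0, 0.0]
contact_force: [-0.9, 0.9, 5.1]
gripper_width: 0.151
finger_force: 60.0
```

```bash
python3 - <<'E'
from h import *
s=ctrl.state();print(s["gripper_width"]*85,s["finger_force"],s["contact_force"],s["tool_pos"])
x,y=514.4,-332.6
go([[602,-1,340,90],[x,y,340,73],[x,y,285,73]])
E
```

```text
12.854510914903507 59.97770011425018 [-0.89195622  0.92334922  5.08653249] [ 0.60151047 -0.00135487  0.18836929]
from [601.5  -1.4 188.4] 90.3
   0,0,0.0,-0,0,-152   -> [602.  -1. 340.] 90  q6~-0
   0,0,0.15,44,-165,0   -> [ 558. -167.  340.] 82  q6~-8
   0,0,0.15,19,-171,0   -> [ 514. -333.  340.] 73  q6~-16
   0,0,0.0,0,0,55   -> [ 514. -333.  285.] 73  q6~-16
```

Call:
{"method": "step_arm", "body": {
  "plan": [
    [[0, 0, 0, 0, 0, -25, 1], [0, 0, 0, 0, 0, -60, 1], [0, 0, 0, 0, 0, -95, 1], [0, 0, 0, 0, 0, -130, 1], [0, 0, 0, 0, 0, -152, 1]]
  ]
}}

```text
time_s: 41.88
tool_pos: [0.6011, -0.0017, 0.342]
tcp_rot: [0.0, -0.002, 1.0, -0.0]
contact_force: [0.9, 0.5, -3.9]
gripper_width: 0.151
finger_force: 59.5
```

Call:
{"method": "step_arm", "body": {
  "plan": [
    [[0, 0, 0.03, 8, -33, 0, 1], [0, 0, 0.06, 17, -66, 0, 1], [0, 0, 0.09, 26, -99, 0, 1], [0, 0, 0.12, 35, -132, 0, 1], [0, 0, 0.15, 44, -165, 0, 1]]
  ]
}}

```text
time_s: 42.3
tool_pos: [0.5565, -0.1679, 0.338]
tcp_rot: [-0.002, 0.073, 0.997, 0.0]
contact_force: [0.2, -0.3, -5.1]
gripper_width: 0.147
finger_force: 59.6
```

Call:
{"method": "step_arm", "body": {
  "plan": [
    [[0, 0, 0.04, 4, -40, 0, 1], [0, 0, 0.08, 9, -80, 0, 1], [0, 0, 0.11, 13, -120, 0, 1], [0, 0, 0.14, 17, -152, 0, 1], [0, 0, 0.15, 19, -171, 0, 1]]
  ]
}}

```text
time_s: 42.72
tool_pos: [0.5122, -0.3365, 0.3377]
tcp_rot: [-0.002, 0.15, 0.989, -0.0]
contact_force: [-0.5, -0.0, -5.5]
gripper_width: 0.149
finger_force: 59.8
```

Call:
{"method": "step_arm", "body": {
  "plan": [
    [[0, 0, 0, 0, 0, 10, 1], [0, 0, 0, 0, 0, 25, 1], [0, 0, 0, 0, 0, 45, 1], [0, 0, 0, 0, 0, 55, 1], [0, 0, 0, 0, 0, 55, 1]]
  ]
}}

```text
time_s: 43.13
tool_pos: [0.5126, -0.3315, 0.2802]
tcp_rot: [-0.004, 0.147, 0.989, 0.002]
contact_force: [-0.4, 0.3, -5.8]
gripper_width: 0.152
finger_force: 59.7
```

Call:
{"method": "step_arm", "body": {
  "plan": [
    [[0, 0, 0, 0, 0, 0, 1], [0, 0, 0, 0, 0, 0, 1], [0, 0, 0, 0, 0, 0, 1], [0, 0, 0, 0, 0, 0, 1], [0, 0, 0, 0, 0, 0, 1]]
  ]
}}

```text
time_s: 43.55
tool_pos: [0.5146, -0.3333, 0.2857]
tcp_rot: [0.001, 0.147, 0.989, -0.0]
contact_force: [-0.3, -0.5, -6.1]
gripper_width: 0.151
finger_force: 59.8
```

```bash
python3 - <<'E'
from h import *
s=ctrl.state();print(s["gripper_width"]*85,s["finger_force"],s["contact_force"])
go([[514.4,-332.6,263,73]])
q=ctrl.get_image("scene");p=ctrl.get_image("top");save(q,"s10.png",(130,80,330,230),4)
find("weight",(110,60,8),95,[p,q])
E
```

```text
12.834859803327145 59.778252840042114 [-0.27311591 -0.45105216 -6.10045452]
from [ 514.6 -333.3  285.7] 73.1
   0,0,0.0,0,1,23   -> [ 514. -333.  263.] 73  q6~-16
weight 0.69 top (array([ 488.1, -320.3,   74.4]), np.float64(0.361)) both None
weight 0.53 top (array([433.9,  -6.6,  44.4]), np.float64(0.45)) both None
```

View pics/s10.png

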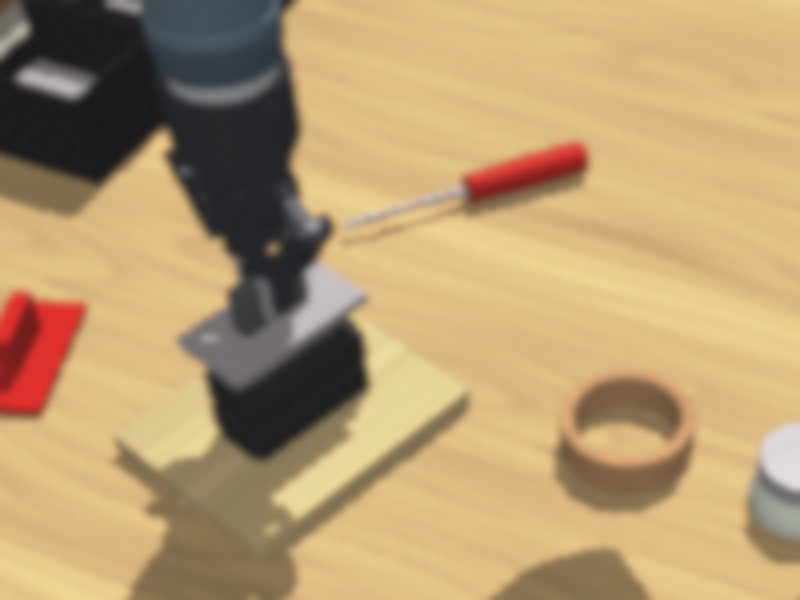

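The weight hangs level and square above the pile, its plate at crop (275,320). Lowering gently.

Call:
{"method": "step_arm", "body": {
  "plan": [
    [[0, 0, 0, 0, 0, 6, 1], [0, 0, 0, 0, 0, 12, 1], [0, 0, 0, 0, 0, 17, 1], [0, 0, 0, 0, 0, 20, 1], [0, 0, 0, 0, 0, 22, 1]]
  ]
}}

```text
time_s: 44.17
tool_pos: [0.5137, -0.3328, 0.2624]
tcp_rot: [-0.001, 0.147, 0.989, 0.0]
contact_force: [-6.4, 3.3, 10.6]
gripper_width: 0.151
finger_force: 62.0
```

Call:
{"method": "step_arm", "body": {
  "plan": [
    [[0, 0, 0, 0, 0, 0, 1], [0, 0, 0, 0, 0, 0, 1], [0, 0, 0, 0, 0, 0, 1], [0, 0, 0, 0, 0, 0, 1], [0, 0, 0, 0, 0, 0, 1]]
  ]
}}

```text
time_s: 44.58
tool_pos: [0.5143, -0.3332, 0.2626]
tcp_rot: [0.0, 0.147, 0.989, 0.0]
contact_force: [0.1, -0.3, -4.3]
gripper_width: 0.155
finger_force: 59.9
```

Contact is made (262.6 mm, as computed). Now I release and retreat.

Call:
{"method": "step_arm", "body": {
  "plan": [
    [[0, 0, 0, 0, 0, 0, 0.3], [0, 0, 0, 0, 0, 0, -0.2], [0, 0, 0, 0, 0, 0, -1], [0, 0, 0, 0, 0, 0, -1], [0, 0, 0, 0, 0, 0, -1]]
  ]
}}

```text
time_s: 45.0
tool_pos: [0.5144, -0.3333, 0.2632]
tcp_rot: [0.001, 0.147, 0.989, -0.0]
contact_force: [0.1, 0.0, -0.0]
gripper_width: 0.852
finger_force: 0.0
```

Call:
{"method": "step_arm", "body": {
  "plan": [
    [[0, 0, 0, 0, 0, 0, -1], [0, 0, 0, 0, 0, 0, -1], [0, 0, 0, 0, 0, -15, -1], [0, 0, 0, 0, 0, -40, -1], [0, 0, 0, 0, 0, -75, -1]]
  ]
}}

```text
time_s: 45.42
tool_pos: [0.5132, -0.3323, 0.3355]
tcp_rot: [-0.003, 0.147, 0.989, 0.002]
contact_force: [-0.2, 0.2, 0.3]
gripper_width: 0.999
finger_force: 0.0
```

Call:
{"method": "step_arm", "body": {
  "plan": [
    [[0, 0, 0, 0, 0, -30, -1], [0, 0, 0, 0, 0, -50, -1], [0, 0, 0, 0, 40, -50, -1], [0, 0, 0, 0, 80, -50, -1], [0, 0, 0, 0, 120, -50, -1]]
  ]
}}

```text
time_s: 45.83
tool_pos: [0.5495, -0.2178, 0.3884]
tcp_rot: [0.001, 0.148, 0.989, -0.0]
contact_force: [0.8, 0.5, 0.1]
gripper_width: 1.001
finger_force: 0.0
```

Call:
{"method": "step_arm", "body": {
  "plan": [
    [[0, 0, 0, 0, 40, 0, -1], [0, 0, 0, 0, 80, 0, -1], [0, 0, 0, 0, 120, 0, -1], [0, 0, 0, 0, 160, 0, -1], [0, 0, 0, 0, 200, 0, -1]]
  ]
}}

```text
time_s: 46.25
tool_pos: [0.6077, -0.0251, 0.3879]
tcp_rot: [0.0, 0.147, 0.989, 0.0]
contact_force: [0.2, -0.6, -0.0]
gripper_width: 0.996
finger_force: 0.0
```

Call:
{"method": "step_arm", "body": {
  "plan": [
    [[0, 0, 0, 0, 0, 0, -1], [0, 0, 0, 0, 0, 0, -1], [0, 0, 0, 0, 0, 0, -1], [0, 0, 0, 0, 0, 0, -1], [0, 0, 0, 0, 0, 0, -1]]
  ]
}}

```text
time_s: 46.67
tool_pos: [0.6072, -0.0285, 0.3877]
tcp_rot: [-0.0, 0.148, 0.989, -0.0]
contact_force: [-0.2, 0.4, 0.5]
gripper_width: 1.003
finger_force: 0.0
```

```bash
python3 - <<'E'
from h import *
p=ctrl.get_image("top");q=ctrl.get_image("scene")
find("weight",(110,60,8),74,[p,q],.5);find("buf_a",(100,50,28),4,[p,q],.5);find("board",(190,150,18),0,[p,q],.5)
a=cv2.resize(p["color"][170:295,310:510],None,fx=2.5,fy=2.5);b=cv2.resize(q["color"][130:230,130:290],None,fx=3.125,fy=3.125)
a=cv2.copyMakeBorder(a,0,0,0,0,cv2.BORDER_CONSTANT); h=a.shape[1]
b=cv2.resize(b,(h,int(b.shape[0]*h/b.shape[1])))
im=np.vstack([a,b])[:600]; cv2.imwrite("pics/f11.png",im[:,:,::-1])
E
```

```text
weight 0.62 top (array([ 532.3, -513.2,   19.5]), np.float64(0.865)) both None
weight 0.6 top (array([ 516. , -332.5,  -16. ]), np.float64(0.926)) both (array([ 514.3, -333.2,  -14.8]), np.float64(0.875))
buf_a 0.81 top (array([561.7, 323. ,  82. ]), np.float64(0.869)) both (array([561.3, 322.3,  82.4]), np.float64(0.886))
buf_a 0.75 top (array([448.5, 333.7,  85.5]), np.float64(0.902)) both (array([448.2, 333.8,  85.4]), np.float64(0.901))
board 0.94 top (array([ 514.6, -333.3,  -16.3]), np.float64(0.726)) both None
```

View pics/f11.png

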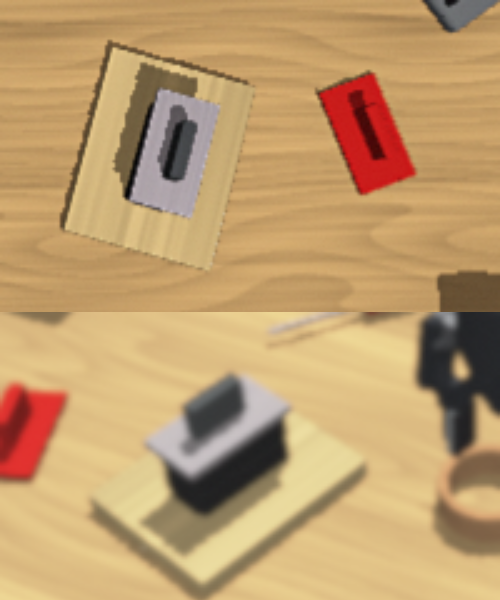

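The weight sits squarely on the two-high pile, measured at (515,-333) mm and yaw -15.5° against the board's -16.5°. Both soft buffers are still in the tote.

```bash
python3 -c "
from station import ctrl
print(ctrl.hand_in())"
```

```text
the job is handed in; nothing more can be done
None
```

Handed in at about 47 s: the two firm buffers are stacked square in the middle of the board with the press weight on top, the two soft ones lie flat in the grey tote, and nothing else was moved.

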